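Flip the cut-corner plate out of its row and stand it at the angle plate

TASK

Take the one plate with cut-off upper corners out of the picking carton for inspection: draw its top edge forward with a light fingertip press, no more than the pull needs, until it flips over to lean on the carton's low front wall, then lift it out on its own. Set it down gently on the granite, cut corners up, standing upright with its face flush against the upright face of the angle plate and centred on it, and let go. Leave the other plates leaning where they are, and do not disturb the tools and parts lying about.

Things in the scene. Friction and masses are not known exactly. Their poses are not given: they have to be found in the camera images.
- cut_plate: aluminium plate 110 mm wide, 140 high, 16 thick, about 0.55 kg, with both upper corners cut at 45 degrees (28 mm), so its top edge is only 54 mm long; 50 mm bore 72 mm above the foot. Origin: middle of its bottom face; z up the plate, y along its width, x through it (either face will do). Starts as the front plate of one lane, leaning back about 12 degrees on the plate behind
- cut_plate_top (a point): middle of that plate's top edge face, 140 mm up its z. No finger fits behind the plate at first, and it is too wide to grip across. Under 1 N of forward pull here tips it upright about its foot; it then drops forward by itself onto the low front wall, leaning about 29 degrees forward, its upper 50 mm free on both faces
- carton: fixed cardboard picking carton, two lanes side by side (along y), low front wall on its -x side; outside 125 mm (x) by 279 mm (y); floor 4 mm, walls and lane divider 5 mm thick; lanes 132 mm wide; front wall and divider 76 mm high, rear wall 124 mm, sides sloping between. In each lane three plates lean back to the rear wall (+x). Origin: middle of the underside
- front_lip (a point): middle of the inner top edge of the carton's low front wall, 76 mm above the table; axes as the carton's
- granite: fixed black granite surface plate, 300 mm (x) by 200 mm (y), 50 mm high; origin: middle of its underside
- face_foot (a point): on the fixed cast-iron angle plate that stands on the granite: middle of the foot of its upright face, at the granite's top (50 mm above the table). The face is 120 mm wide (y) and 75 mm high and looks to -x of this frame; base and webs lie behind it (+x), all under 75 mm high
- square_plate_top (a point): top edge of the front plate in the other lane, square-cornered (110 by 140 by 16 mm); middle of its top face
- mid_left_top (a point): top edge, middle, of the middle plate of the carton's +y lane, square-cornered, 110 by 140 by 16 mm
- rear_left_top (a point): top edge, middle, of the rearmost plate of the carton's +y lane, square-cornered, 110 by 140 by 16 mm
- mid_right_top (a point): top edge, middle, of the middle plate of the carton's -y lane, square-cornered, 110 by 140 by 16 mm
- rear_right_top (a point): top edge, middle, of the rearmost plate of the carton's -y lane, square-cornered, 110 by 140 by 16 mm
- vee_block: steel vee block 50 by 50 by 36 mm on the granite near the corner at its front (-x) and +y, a bystander; origin under its middle
- bushing: steel bushing, 48 mm across, 60 mm high, on the granite near the corner at its front (-x) and -y, a bystander; origin under its middle
- fitting: brass fitting, 42 mm across, 64 mm high, standing on the bench in front of the robot, a bystander; origin under its middle
- caliper: digital caliper about 200 mm long lying on the bench, a bystander; origin under its display
There are look-alikes about, which are no part of the job. Leave any green look-alike of the cut_plate alone.

How it is judged:
By the outcome, as a careful person would: the job done as asked, in the order asked, and still so for the second after the job is handed in, with the robot touching nothing.
It also fails if it takes over 67 s, if anything falls off the work surface, if the arm or the gripper's body presses on something with over 40 N, if the wrist force passes 120 N, or if a joint passes its speed limit or range.

ROBOT

A 7-joint arm with a two-finger parallel gripper is mounted at the origin on the work surface. World frame = base frame: x ahead of the robot, y to its left, z up, the work surface at z = 0. Lengths are in m, angles in rad, forces in N, time in s.
With the tool pointing down it reaches from about 0.425 to 0.925 m from the base axis. Payload 6.8 kg.
Tool frame: the origin (TCP) lies on the centre line of the jaws, within the pads' length; the fingertips stand ahead of it and the grasp point (between the pads) lies 11 mm behind it (r.tcp_to_tips is the z of the fingertips in the tool frame, in m); z points along the fingers, y is the line along which they close (so a half turn about z gives the same grasp; the last joint's range is limited). The gripper opens to 85 mm and grips with 20 to 120 N. Pads are 22 mm wide; open, the fingers measure 114 mm over their backs; the gripper's body (76 mm by 85 mm) begins 54 mm behind the grasp point. The pads swing forward as they close: fully open they stand 13 mm farther back than shut.
Start: joints at [1.115, 0.477, 0.022, 1.555, -0.011, 1.109, -0.083], TCP at [0.23, -0.635, 0.217] pointing down, gripper open.
Joint ranges: [-2.96, 2.96], [-0.34, 2.1], [-1.41, 1.46], [0.24, 2.44], [-1.37, 4.51], [0.17, 1.92], [-2.96, 2.96]. Speed limits (rad/s): [2.39, 2.39, 3.14, 3.14, 3.14, 3.14, 3.14].

INTERFACE

Orientations are given as a rotation vector (axis times angle).
In Python, from bench import r, optics gives the robot as it stands.
- The arm moves only by the shell command python3 -m creep 'ROWS' [FORCE]. ROWS is a JSON object whose one key "rows" holds a list of rows, each a list of 7 numbers: the shift along the tool's x, y, z in units of 25 mm (1.0 is 25 mm), then the turn, a rotation vector about the tool's x, y, z in units of 8 degrees (1.0 is 8 degrees), then the finger opening in mm, from 0 to 85.4. A call has 1 to 10 rows; each row is the pose to reach, as a shift and turn from the pose commanded when the call began, along the tool's axes at that moment; what a row does not reach only later rows make up. A row lasts 1/8 s, in which the tool goes at most 62.5 mm and 10.7 degrees, less where a joint would pass 70% of its speed; a pose out of reach is approached as far as the arm can. A call with a gripper value outside its range is refused whole. The fingers move at their own pace and stop on an object; FORCE is the grip in N (left out, the last holds). Time passes only in rows, so rows that repeat a pose let the fingers close. It gives the time, the measured TCP pose, the force, the opening and the grip force at its end, in the units of the state.
- r.get_obs(): the state, without advancing time (a new reading comes with each control period).
- optics.grab_frame(name): name is "side" or "top" or "wrist"; returns a dict with "color" (420x560x3 uint8, blue, green, red), "K" (3x3 intrinsics, pixels), "dist_coeffs" ([k1, k2, p1, p2, k3] as OpenCV has them; the pictures are not rectified), "R" (3x3) and "t" (3): a world point X has camera coordinates R X + t. Camera axes: x right, y down, z forward; pixel columns grow to the right and rows downward; lengths in m; the calibration is good to about 2 mm. A picture is of the moment at which its call begins. There is no depth.
- r.hand_in(): hands the job in; it is judged then, once.
The state is a dict: "clock": time; "joints": joint angles; "qvel": joint speeds; "tau": joint torques, N m; "tcp_pos": TCP position; "orientation": TCP orientation; "contact_force": force on the tool from outside, world axes, zero at the start; "moment": the same for the moment, N m; "grip_width": finger opening in m; "gripper_force": force on a finger pad.
Only numpy, scipy, OpenCV 4.12 (cv2) and the standard library are available. Lean on these libraries where they do the work, as an engineer would, in place of code of your own. Each camera call takes 0.05 s, during which the arm holds its last target. There are 200 camera calls.

## Working session

There is one attempt and no reset: what is moved stays moved. The work goes in short steps, Python scripts to look and compute and a shell command to move; the robot and the scene stay as the last step left them, time stands still between calls to the robot, and variables do not carry over. Pictures are saved under pics/ and viewed, at most 10 in all, crops included, and the job is handed in when it is done.

```bash
ls; mkdir -p pics; cat > h.py <<'E'
import numpy as np, cv2
from scipy.spatial.transform import Rotation as Ro
def ray(f,px):
    p=cv2.undistortPoints(np.array([[px]],float),f["K"],np.array(f["dist_coeffs"],float))[0,0]
    R=np.array(f["R"]);t=np.array(f["t"]);d=R.T@np.array([p[0],p[1],1]);return -R.T@t,d/np.linalg.norm(d)
def plane(f,px,z):
    o,d=ray(f,px);return o+d*(z-o[2])/d[2]
def tri(L):
    A=np.zeros((3,3));b=np.zeros(3);
    for f,px in L:
        o,d=ray(f,px);M=np.eye(3)-np.outer(d,d);A+=M;b+=M@o
    X=np.linalg.solve(A,b)
    res=[np.linalg.norm(np.cross(X-ray(f,p)[0],ray(f,p)[1])) for f,p in L]
    return X,res
def proj(f,X):
    rv,_=cv2.Rodrigues(np.array(f["R"],float));return cv2.projectPoints(np.array(X,float).reshape(-1,1,3),rv,np.array(f["t"],float),np.array(f["K"],float),np.array(f["dist_coeffs"],float))[0][:,0]
E
python3 - <<'E'
from bench import r,optics
import cv2,pickle
F={n:optics.grab_frame(n) for n in("side","top","wrist")}
pickle.dump(F,open("f0.pkl","wb"))
for n in F:
    cv2.imwrite(f"pics/{n}0.png",F[n]["color"])
    import numpy as np
    f=F[n];print(n,-np.array(f["R"]).T@np.array(f["t"]),np.array(f["R"])[2])
print(r.get_obs(),r.tcp_to_tips)
E
```

```text
pics
side [0.33300173 0.702296   0.71433562] [ 0.14053644 -0.7640172  -0.62970408]
top [ 0.40119242 -0.01132278  0.9409218 ] [ 0.08084336 -0.02334076 -0.99645349]
wrist [ 0.29937096 -0.6095586   0.37412732] [-0.27467079 -0.09794096 -0.95653726]
{'clock': 0.15, 'joints': array([ 1.11488909,  0.47763293,  0.02233446,  1.55618819, -0.01151618,
        1.10929254, -0.08308856]), 'qvel': array([-0.00020398, -0.00123056, -0.00040701, -0.00244911, -0.00129286,
       -0.00047759, -0.00064577]), 'tau': array([ 2.75278748e-03, -5.96922863e+01,  1.60971679e+00, -2.81487197e+01,
        1.24302437e-02,  6.57777229e-03,  5.53169798e-06]), 'tcp_pos': array([ 0.22991439, -0.6341472 ,  0.21614887]), 'orientation': array([-3.09286204e+00, -5.43401343e-01,  4.97882751e-04]), 'contact_force': array([-0.14933896,  0.12516465, -0.36145967]), 'moment': array([ 0.00318366,  0.03487836, -0.03446828]), 'gripper_force': 0.0, 'grip_width': 0.08515852199541651} 0.008
```

View pics/side0.png

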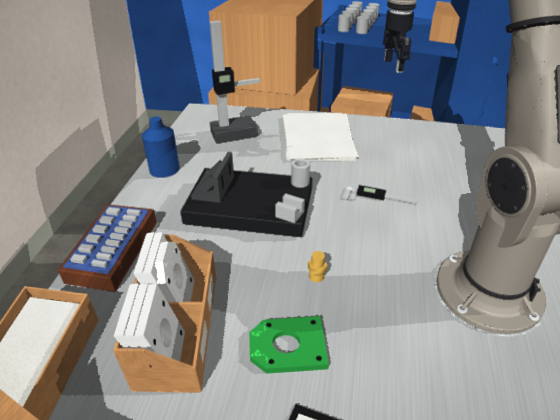

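View pics/top0.png

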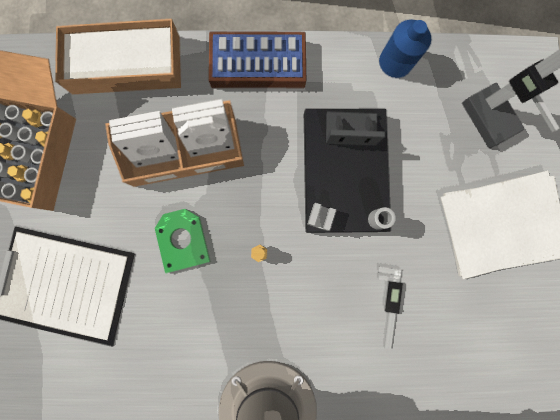

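Candidates: the front plate of the +y lane (top px 145,148), the front plate of the -y lane (top px 206,138), and the green look-alike on the bench (183,240), which is excluded. One close crop will decide between the first two.

```bash
python3 - <<'E'
import cv2,pickle,numpy as np
F=pickle.load(open("f0.pkl","rb"))
a=cv2.resize(F["top"]["color"][90:195,95:255],None,fx=4,fy=4,interpolation=cv2.INTER_CUBIC)[:, :640]
b=cv2.resize(F["side"]["color"][225:395,110:225],None,fx=3.5,fy=3.5,interpolation=cv2.INTER_CUBIC)
c=np.zeros((600,800,3),np.uint8)
a=cv2.resize(a,(460,302));b=cv2.resize(b,(340,503));c[:302,:460]=a;c[:503,460:]=b
g=cv2.resize(F["top"]["color"][100:240,295:400],None,fx=2.1,fy=2.1);c[305:305+g.shape[0],:g.shape[1]]=g
g=cv2.resize(F["side"]["color"][145:235,180:315],None,fx=1.7,fy=1.7);c[305:305+g.shape[0],225:225+g.shape[1]]=g
cv2.imwrite("pics/crop1.png",c)
E
```

```text
(no output)
```

View pics/crop1.png

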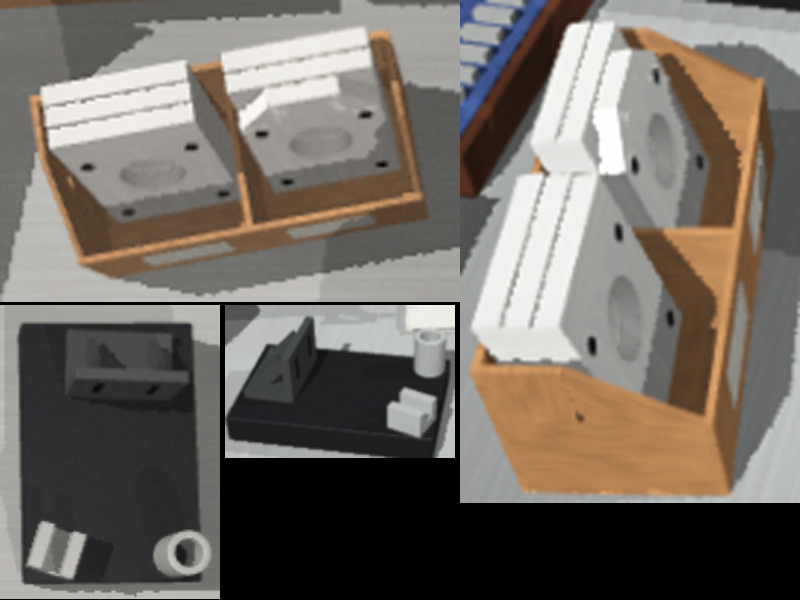

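The plate with cut upper corners is the front plate of the -y (right) lane. Its short top edge is near top px (201,122) and side px (162,252). The +y lane's front plate is square. The angle plate's face looks toward the robot and is foreshortened in the top view.

```bash
python3 - <<'E'
import cv2,pickle,numpy as np
from h import *
F=pickle.load(open("f0.pkl","rb"));T=F["top"];S=F["side"];W=F["wrist"]
ct=lambda x,y:(95+x/2.875,90+y/2.875)
cs=lambda x,y:(110+(x-460)/2.957,225+y/2.957)
print("top edge",tri([(T,ct(306,92)),(S,cs(614,80))]))
print("lip L end, R end, outer",plane(T,ct(83,262),.076),plane(T,ct(425,200),.076))
print("carton corners rear",plane(T,ct(35,98),.124),plane(T,ct(388,33),.124))
# angle plate top front corners: crops: top 2.1 from (295,100), y offset 305
at=lambda x,y:(295+x/2.1,100+(y-305)/2.1)
as_=lambda x,y:(180+(x-225)/1.7,145+(y-305)/1.7)
# front top edge: 'bright strip' upper/lower
print("ang top R/L front",plane(T,at(189,376),.125),plane(T,at(74,375),.125),"foot",plane(T,at(187,392),.05),plane(T,at(74,397),.05))
print("granite corners",[plane(T,p,.05) for p in (at(20,325),at(191,325),at(20,582),at(200,582))])
R=Ro.from_rotvec([-3.09286204e+00,-5.43401343e-01,4.97e-4]).as_matrix()
tp=np.array([ 0.22991439, -0.6341472 ,  0.21614887])
print("tool axes",R, "cam in tool",R.T@(-np.array(W["R"]).T@np.array(W["t"])-tp),"camz tool",R.T@np.array(W["R"])[2])
E
```

```text
top edge (array([0.66195656, 0.1372591 , 0.13766871]), [np.float64(0.0004569029976452933), np.float64(0.00045690299764551825)])
lip L end, R end, outer [0.5438321  0.32523694 0.076     ] [0.59207324 0.05230015 0.076     ]
carton corners rear [0.663183   0.34752462 0.124     ] [0.71224079 0.07731298 0.124     ]
ang top R/L front [ 0.63843931 -0.26521752  0.125     ] [ 0.63927104 -0.14322342  0.125     ] foot [ 0.64140974 -0.28552953  0.05      ] [ 0.635442   -0.15477784  0.05      ]
granite corners [array([ 0.72008722, -0.09432825,  0.05      ]), array([ 0.72088565, -0.29321666,  0.05      ]), array([ 0.42519763, -0.08994857,  0.05      ]), array([ 0.42333427, -0.29315376,  0.05      ])]
tool axes [[ 9.40111001e-01  3.40868020e-01 -5.46558036e-04]
 [ 3.40868449e-01 -9.40110131e-01  1.28161090e-03]
 [-7.69645769e-05 -1.39116090e-03 -9.99999029e-01]] cam in tool [ 0.0736662   0.00033976 -0.15798474] camz tool [-2.91532395e-01 -2.20502002e-04  9.56560931e-01]
```

```bash
cat > go.py <<'E'
import sys
from h import *
from bench import r
def goal(x,y,z,phi,t):
    p,t=np.radians([phi,t]);n=np.array([np.cos(p),np.sin(p),0]);Z=np.array([0,0,1.])
    zt=n*np.sin(t)-Z*np.cos(t);yt=n*np.cos(t)+Z*np.sin(t)
    return np.array([x,y,z]),np.c_[np.cross(yt,zt),yt,zt]
def need(x,y,z,phi,t):
    o=r.get_obs();R=Ro.from_rotvec(o["orientation"]).as_matrix();P,G=goal(x,y,z,phi,t)
    print("units",np.round(R.T@(P-o["tcp_pos"])/.025,2),np.round(Ro.from_matrix(R.T@G).as_rotvec()/np.radians(8),2))
if __name__=="__main__": need(*map(float,sys.argv[1:]))
E
python3 go.py .64 .125 .27 10 0; python3 go.py .45 -.25 .27 -30 0
```

```text
units [ 25.77 -22.96  -2.12] [-1.000e-02 -1.000e-02 -1.001e+01]
units [ 13.51 -11.45  -2.14] [-0.01 -0.   -5.01]
```

```bash
python3 -m creep '{"rows":[[1.3,-1.1,-2.1,0,0,-0.5,0],[3,-2.6,-2.1,0,0,-1.2,0],[4.7,-4,-2.1,0,0,-1.9,0],[6.4,-5.5,-2.1,0,0,-2.6,0],[8,-7,-2.1,0,0,-3.3,0],[9.7,-8.5,-2.1,0,0,-4,0],[11.4,-10,-2.1,0,0,-4.7,0],[13,-11.5,-2.1,0,0,-5.4,0],[14.7,-13,-2.1,0,0,-6.1,0],[16.4,-14.5,-2.1,0,0,-6.8,0]]}'; python3 go.py .64 .125 .27 10 0
```

```text
clock: 1.4
tcp_pos: [0.4924, -0.1525, 0.2694]
orientation: [2.501, 1.901, -0.0]
contact_force: [0.4, -0.2, -0.1]
grip_width: -0.0002
gripper_force: 0.0
units [12.28  2.72 -0.03] [ 0.    0.   -3.19]
```

```bash
python3 -m creep '{"rows":[[1.6,0.3,0,0,0,-0.4,0],[3.2,0.7,0,0,0,-0.8,0],[4.9,1.1,0,0,0,-1.2,0],[6.6,1.5,0,0,0,-1.7,0],[8.3,1.9,0,0,0,-2.2,0],[10,2.3,0,0,0,-2.6,0],[11.5,2.6,0,0,0,-3,0],[12.3,2.7,0,0,0,-3.2,0],[12.3,2.7,0,0,0,-3.2,0],[12.3,2.7,0,0,0,-3.2,0]]}'
python3 - <<'E'
from bench import r,optics
import cv2,pickle
F=optics.grab_frame("wrist");pickle.dump(F,open("w1.pkl","wb"));cv2.imwrite("pics/w1.png",F["color"])
o=r.get_obs();print(o["tcp_pos"],o["contact_force"])
E
python3 go.py .64 .125 .27 10 0
```

```text
clock: 2.65
tcp_pos: [0.6398, 0.1217, 0.2692]
orientation: [2.023, 2.402, -0.002]
contact_force: [-0.1, -1.4, -0.8]
grip_width: 0.0002
gripper_force: 0.0
[0.63991706 0.1214982  0.2693901 ] [-0.5778986   0.55699871  0.20307154]
units [ 0.14  0.03 -0.02] [-0.    0.01 -0.03]
```

View pics/w1.png

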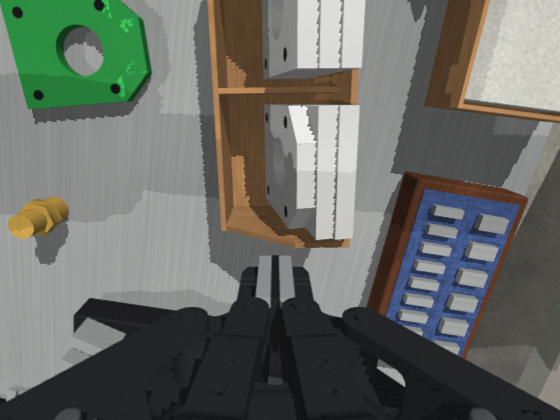

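The wrist view shows the carton with its front wall at px x≈222. The cut plate is at rows 105–230, its short top edge around px (306,170), with two square plates behind it at x 316–355. The fingertips are at (275,260).

```bash
python3 - <<'E'
import pickle,cv2,numpy as np
from h import *
W=pickle.load(open("w1.pkl","rb"));g=cv2.cvtColor(W["color"],cv2.COLOR_BGR2GRAY)
for y in range(100,236,6): print(y,' '.join('%3d'%v for v in g[y,284:334:2]))
F=pickle.load(open("f0.pkl","rb"))
for n,p in(("meas",[.66196,.13726,.13767]),):print(proj(W,p))
E
```

```text
100  68  68  66  68  67  68  70  68  68  69  71  68  66  70  70  66  85  75  73  72  70  69  66  58  59
106 130 128 195 237 236 236 237 238 181 211 236 144 138 135 136 134 135 167 212 215 214 214 214 214 214
112 131 130 133 228 235 237 237 237 237 237 237 177 122 133 130 129 130 179 214 215 214 215 215 215 216
118  62  69 133 143 238 237 237 237 237 237 237 239 179 128 130 130 131 178 217 217 216 215 215 215 215
124  50  46 135 131 182 238 238 238 237 238 237 238 129 118 130 130 130 197 217 216 216 217 216 215 216
130 132 133 131 134 131 228 238 238 238 238 238 237 237 139 124 130 131 196 216 216 216 216 217 217 216
136 132 132 133 133 134 138 235 237 237 238 238 237 237 238 240 184 131 200 218 218 217 217 216 218 218
142 131 133 130 133 132 130 179 239 237 237 237 237 233 233 233 232 174 201 218 218 218 218 218 219 219
148 133 133 132 133 133 132 152 219 219 218 219 217 218 217 218 221 167 206 219 219 219 218 218 219 219
154 121 131 105  91 122 131 153 219 219 219 219 219 220 219 221 170 131 208 220 220 220 219 219 219 219
160  98  93  93  93  92 133 151 220 219 219 219 219 219 219 
[... 621 characters left out ...]
02 205 145 136 202 202 202 201 201 201 202 201
202  91  91  94  93  93  93 138 202 200 202 202 201 203 202 203 147 136 202 201 201 201 203 202 204 204
208  55  46  94  94  94  92 135 179 165 157 142 131 116 112 105 100 154 203 203 201 202 201 203 203 202
214  70  21  92  94  93  99 106 105 106 100 105 105 106  99  95  93 158 203 201 201 203 202 203 203 152
220  90  91  94  94 103 106 106 107 105 107 105 101  98  92  94  92 177 201 202 199 201 200 199 202 156
226  69  77  94 106 105 105 105 107 106 100 102  93  93  92  95  92 175 200 199 199 199 199 199 200 195
232  59  58  58  59  61  62  61  61  63  60  59  62  61  91  94  92 180 200 199 200 200 200 199 200 196
[[305.07011295 177.25638862]]
```

```bash
python3 - <<'E'
import pickle
from h import *
F=pickle.load(open("f0.pkl","rb"));W=pickle.load(open("w1.pkl","rb"));T=F["top"];S=F["side"]
t=(T,(201.4,122));s=(S,(162,252));w=(W,(305.7,175))
for L in([t,s,w],[s,w],[t,w]):print(tri(L))
for z in(.138,.142):print(z,plane(W,(305.7,175),z),plane(W,(297.5,175),z))
print("lip inner",plane(W,(229,165),.076),"outer",plane(W,(221,165),.076),W["K"][0],
 "tip px",proj(W,[.64,.1215,.261]))
# sub-pixel side edge check
g=cv2.cvtColor(S["color"],cv2.COLOR_BGR2GRAY)
for y in range(238,286,3): print(y,' '.join('%3d'%v for v in g[y,146:182]))
E
python3 go.py .656 .136 .17 10 0
```

```text
(array([0.66197675, 0.13806263, 0.13783414]), [np.float64(0.0009818801851138564), np.float64(0.0006758348676747706), np.float64(0.0011742913818781717)])
(array([0.66157183, 0.13953037, 0.14002631]), [np.float64(0.0002825039413124738), np.float64(0.0002825039413125687)])
(array([0.66286956, 0.13819511, 0.1328347 ]), [np.float64(0.00019766169361146483), np.float64(0.00019766169361142274)])
0.138 [0.66206457 0.13928214 0.138     ] [0.65537553 0.13813089 0.138     ]
0.142 [0.66157707 0.14004718 0.142     ] [0.65498053 0.13891184 0.142     ]
lip inner [0.59229097 0.12441488 0.076     ] outer [0.58442787 0.1230635  0.076     ] [355.54076688   0.         274.8109625 ] tip px [[276.23916504 251.39327063]]
238 244 243 243 243 243 242 199 227 243 243 243 243 243 243 228 167 159 162 159 127  76  69  70  74 112 142 144 136 133 136 137 138 141 145 151 154
241 243 242 242 243 243 196 175 242 244 243 243 243 243 228 167 162 164 165 168 177 188 162 116 103  95  96 123 145 149 150 147 143 141 140 142 143
244 243 242 243 242 204 177 240 243 243 243 243 242 230 192 239 245 244 243 243 243 235 191 161 1
[... 1317 characters left out ...]
8 159 160 158 160 159 159 152 143 135 125 128 130 130 129 130 138
274 228 228 228 228 228 214 174 156 155 153 173 255 255 254 254 254 254 255 237 166 158 159 157 156 156 158 155 144 141 142 136 137 136 136 136 138
277 227 227 226 227 227 228 227 198 164 155 166 248 255 254 254 254 254 255 255 183 166 177 147 144 157 156 157 151 141 140 137 144 144 141 139 139
280 228 228 227 228 228 228 228 230 229 192 166 235 255 254 254 254 254 255 255 225 164 157  38  36 109 157 157 154 151 148 142 144 145 145 145 143
283 226 211 185 183 185 194 206 212 223 232 207 227 242 194 243 249 244 234 184 161 149 151 109  88 140 160 159 158 156 148 136 141 140 140 139 138
units [0.47 0.73 3.97] [-0.    0.01 -0.03]
```

```bash
python3 go.py .658 .138 .158 10 0
```

```text
units [0.53 0.83 4.45] [-0.    0.01 -0.03]
```

```bash
python3 -m creep '{"rows":[[0.5,0.8,1.5,0,0,0,0],[0.5,0.8,3,0,0,0,0],[0.5,0.8,4,0,0,0,0],[0.5,0.8,4.4,0,0,0,0],[0.5,0.8,4.4,0,0,0,0],[0.5,0.8,4.4,0,0,0,0]]}'; python3 go.py .658 .138 .15 10 0
python3 - <<'E'
from bench import r
for i in range(3):print(r.get_obs()["contact_force"],r.get_obs()["qvel"].max())
E
```

```text
clock: 3.45
tcp_pos: [0.6584, 0.1395, 0.1609]
orientation: [2.021, 2.404, 0.003]
contact_force: [0.1, -0.4, -0.1]
grip_width: 0.0004
gripper_force: 0.0
units [-0.05 -0.03  0.44] [ 0.02 -0.   -0.01]
[ 0.05524615 -0.43667503 -0.13618089] -0.0006510770382510318
[ 0.05524615 -0.43667503 -0.13618089] -0.0006510770382510318
[ 0.05524615 -0.43667503 -0.13618089] -0.0006510770382510318
```

```bash
python3 -m creep '{"rows":[[-0.05,0,0.1,0,0,0,0],[-0.05,0,0.2,0,0,0,0],[-0.05,0,0.24,0,0,0,0],[-0.05,0,0.24,0,0,0,0]]}'; for i in 1; do python3 -m creep '{"rows":[[0,0,0.04,0,0,0,0],[0,0,0.04,0,0,0,0]]}';  python3 -m creep '{"rows":[[0,0,0.04,0,0,0,0],[0,0,0.04,0,0,0,0]]}'; done | grep -v -e grip -e ori
```

```text
clock: 3.95
tcp_pos: [0.6577, 0.1383, 0.1533]
orientation: [-2.021, -2.405, 0.0]
contact_force: [0.2, 0.7, -0.1]
grip_width: 0.0001
gripper_force: 0.0
clock: 4.2
tcp_pos: [0.6578, 0.1383, 0.1523]
contact_force: [-0.8, 0.6, -0.4]
clock: 4.45
tcp_pos: [0.6578, 0.1383, 0.1513]
contact_force: [0.2, 0.2, 0.0]
```

Tip is now at about 0.143. I'll keep creeping down in 1 mm steps.

```bash
python3 -m creep '{"rows":[[0,0,0.04,0,0,0,0],[0,0,0.04,0,0,0,0]]}' | grep -v -e grip -e ori
```

```text
clock: 4.7
tcp_pos: [0.6577, 0.1382, 0.1503]
contact_force: [0.6, 0.2, -0.1]
```

```bash
python3 -m creep '{"rows":[[0,0,0.04,0,0,0,0],[0,0,0.04,0,0,0,0]]}' | grep -v -e grip -e ori
```

```text
clock: 4.95
tcp_pos: [0.6577, 0.1383, 0.1493]
contact_force: [0.4, -0.6, 0.1]
```

```bash
python3 -m creep '{"rows":[[0,0,0.02,0,0,0,0],[0,0,0.02,0,0,0,0]]}' | grep -v -e grip -e ori
```

```text
clock: 5.2
tcp_pos: [0.6578, 0.1383, 0.1489]
contact_force: [-0.3, 0.4, 0.2]
```

```bash
python3 -m creep '{"rows":[[0,0,0.02,0,0,0,0],[0,0,0.02,0,0,0,0]]}' | grep -v -e grip -e ori
```

```text
clock: 5.45
tcp_pos: [0.6578, 0.1383, 0.1484]
contact_force: [-0.4, 0.4, -0.4]
```

```bash
python3 -m creep '{"rows":[[0,0,0.02,0,0,0,0],[0,0,0.02,0,0,0,0]]}' | grep -v -e grip -e ori
```

```text
clock: 5.7
tcp_pos: [0.6578, 0.1383, 0.1479]
contact_force: [-0.0, 0.2, -0.9]
```

```bash
python3 -m creep '{"rows":[[0,0,0.02,0,0,0,0],[0,0,0.02,0,0,0,0]]}' | grep -v -e grip -e ori
```

```text
clock: 5.95
tcp_pos: [0.6578, 0.1383, 0.1473]
contact_force: [-0.2, -0.4, -0.2]
```

```bash
python3 -m creep '{"rows":[[0,0,0.02,0,0,0,0],[0,0,0.02,0,0,0,0]]}' | grep -v -e grip -e ori
```

```text
clock: 6.2
tcp_pos: [0.6578, 0.1383, 0.1469]
contact_force: [0.3, -0.4, -0.4]
```

```bash
python3 - <<'E'
from bench import r,optics
import cv2,numpy as np
S=optics.grab_frame("side")["color"][215:300,130:230];W=optics.grab_frame("wrist")["color"][90:290,200:400]
c=np.zeros((400,800,3),np.uint8);c[:,400:]=cv2.resize(W,(400,400));c[:340,:400]=cv2.resize(S,(400,340),interpolation=cv2.INTER_CUBIC)
cv2.imwrite("pics/press.png",c)
E
```

```text
(no output)
```

View pics/press.png

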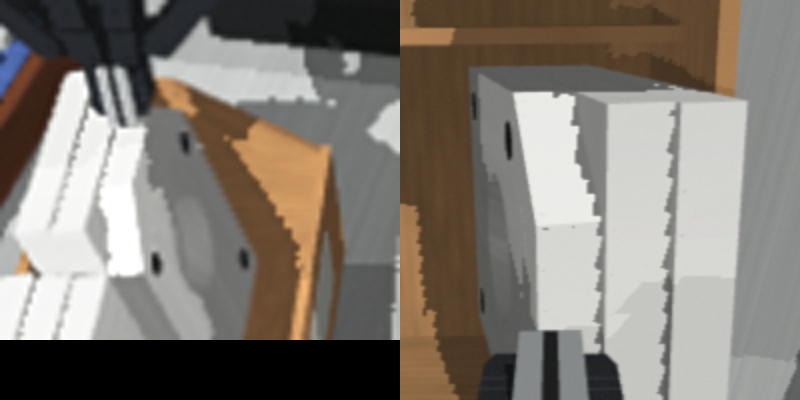

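The tips sit over the front half of the cut plate's top edge (wrist crop px 550,335) and clear the plate behind. They have not made firm contact yet.

```bash
python3 -m creep '{"rows":[[0,0,0.03,0,0,0,0],[0,0,0.03,0,0,0,0]]}' | grep -v -e grip -e ori
```

```text
clock: 6.55
tcp_pos: [0.6577, 0.1383, 0.1461]
contact_force: [-0.0, 0.5, -0.4]
```

```bash
python3 -m creep '{"rows":[[0,0,0.03,0,0,0,0],[0,0,0.03,0,0,0,0]]}' | grep -v -e grip -e ori
```

```text
clock: 6.8
tcp_pos: [0.6578, 0.1382, 0.1453]
contact_force: [-0.0, -0.2, -0.7]
```

```bash
python3 -m creep '{"rows":[[0,0,0.03,0,0,0,0],[0,0,0.03,0,0,0,0]]}' | grep -v -e grip -e ori
```

```text
clock: 7.05
tcp_pos: [0.6578, 0.1383, 0.1446]
contact_force: [0.3, 1.2, 0.2]
```

```bash
python3 -m creep '{"rows":[[0,0,0.03,0,0,0,0],[0,0,0.03,0,0,0,0]]}' | grep -v -e grip -e ori
```

```text
clock: 7.3
tcp_pos: [0.6578, 0.1383, 0.1438]
contact_force: [-0.0, 0.4, 0.1]
```

```bash
python3 -m creep '{"rows":[[0,0,0.03,0,0,0,0],[0,0,0.03,0,0,0,0]]}' | grep -v -e grip -e ori
```

```text
clock: 7.55
tcp_pos: [0.6578, 0.1383, 0.1431]
contact_force: [-0.4, -0.8, -0.2]
```

```bash
python3 -m creep '{"rows":[[0,0,0.03,0,0,0,0],[0,0,0.03,0,0,0,0]]}' | grep -v -e grip -e ori
```

```text
clock: 7.8
tcp_pos: [0.6578, 0.1383, 0.1423]
contact_force: [-0.1, -0.6, 0.5]
```

```bash
python3 - <<'E'
from bench import r,optics
import cv2,numpy as np,pickle
from h import *
FS=optics.grab_frame("side");FW=optics.grab_frame("wrist");pickle.dump((FS,FW),open("p2.pkl","wb"))
S=FS["color"][225:285,140:200];W=FW["color"][150:280,210:340]
c=np.zeros((400,800,3),np.uint8);c[:,400:]=cv2.resize(W,(400,400),interpolation=cv2.INTER_CUBIC);c[:,:400]=cv2.resize(S,(400,400),interpolation=cv2.INTER_CUBIC)
cv2.imwrite("pics/press2.png",c);o=r.get_obs();print(proj(FS,o["tcp_pos"]-[0,0,.008]),proj(FW,o["tcp_pos"]-[0,0,.008]),o["contact_force"])
E
```

```text
[[164.46495039 253.98878512]] [[276.0236332  251.23423552]] [ 0.58196317 -1.67195622  0.01466888]
```

View pics/press2.png

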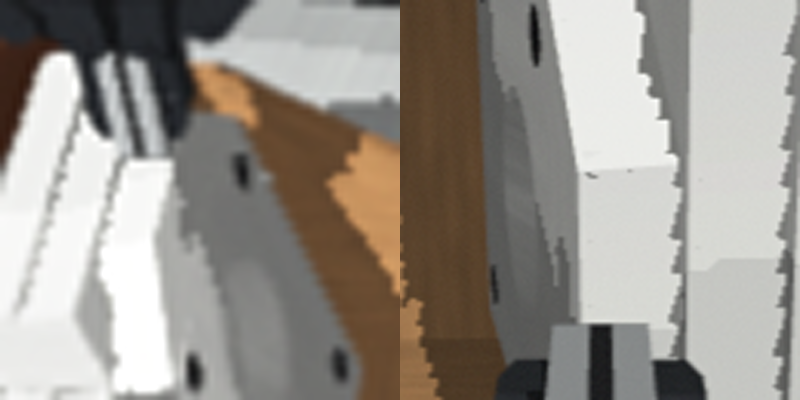

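```bash
python3 - <<'E'
import pickle
from h import *
S,W=pickle.load(open("p2.pkl","rb"))
print("tip",tri([(S,(162.3,248.7)),(W,(274.5,255.6))]))
# plate top edge: wrist +y end corners: crop (580,172)front (680,155) back -> px
w1=(210+180/3.077,150+172/3.077);w2=(210+280/3.077,150+155/3.077)
# side crop corresponding +y end of top edge: front (178,265?) 
g=cv2.cvtColor(S["color"],cv2.COLOR_BGR2GRAY)
for y in range(240,272,2): print(y,' '.join('%3d'%v for v in g[y,150:176]))
print(w1,w2)
E
```

```text
tip (array([0.65594455, 0.14475003, 0.15424365]), [np.float64(2.5644146639068052e-05), np.float64(2.5644146638984606e-05)])
240 242 186 104  43  43 101 194 187 111  68 148 194 179 105  37  42  42  34  44  68  78  92 133 157 158 156
242 229 160 234 121  41  62 164 195 174  70 114 192 187 140  54  37  41  46  80 111 112 111 120 128 133 140
244 182 157 241 242 131  49  99 190 186 110  69 148 193 176 102  37  40  66 102 117 116 117 117 117 117 113
246 157 237 242 242 243 241 239 213 195 174  66 115 193 187 143  95 115 114 116 117 116 117 116 117 117 117
248 231 242 240 240 240 241 242 215 158 176 127 122 168 178 155 132 118 116 116 115 115 115 116 115 103  70
250 239 241 241 240 240 242 238 152 222 243 243 242 242 243 242 218 126 115 117 116 116 117 117 117 104  60
252 241 241 240 240 241 240 174 183 250 249 248 248 248 249 246 194 123 114 116 116 116 117 116 116 114  86
254 240 240 240 240 241 227 161 248 250 248 248 248 248 248 234 178 158 124 115 115 116 115 114 114 113 113
256 242 247 248 249 249 210 196 249 249 248 248 248 249 245 199 173 159 123 114 116 117 115 113 113 113 114
258 248 248 248 249 238 177 203 248 248 248 248 248 248 233 178 171 158 118 113 116 115 115 113 112 113 112
260 248 248 249 247 199 229 249 248 248 248 249 250 245 184 170 172 161 125 136 152 119 114 114 113 112 113
262 248 248 249 218 191 255 255 255 255 255 255 255 255 196 170 172 172 159 145 170 154 119 116 115 114 114
264 247 248 241 192 172 237 255 255 255 255 255 255 255 225 174 171 172 173 173 172 157 123 114 116 118 120
266 248 248 219 175 187 255 255 255 255 255 255 255 255 243 180 171 171 173 172 169 168 151 117 118 126 128
268 248 238 193 168 165 182 255 255 255 255 255 255 255 255 187 170 171 173 171 171 169 167 149 123 128 131
270 246 209 172 167 167 161 187 255 255 255 255 255 255 255 196 169 172 172 171 173 172 169 154 125 123 130
(268.49853753656157, 205.89860253493663) (300.9977250568736, 200.3737406564836)
```

The tips triangulate to z≈0.154, well above the plate top at about 0.141. The closed tips therefore stand behind the nominal point, and there is no contact yet, so I'll keep going down.

```bash
python3 -m creep '{"rows":[[0,0,0.08,0,0,0,0],[0,0,0.08,0,0,0,0]]}' | grep -v -e grip -e ori
```

```text
clock: 8.15
tcp_pos: [0.6577, 0.1382, 0.1402]
contact_force: [1.0, -0.3, -0.3]
```

```bash
python3 -m creep '{"rows":[[0,0,0.06,0,0,0,0],[0,0,0.06,0,0,0,0]]}' | grep -v -e grip -e ori
```

```text
clock: 8.4
tcp_pos: [0.6577, 0.1382, 0.1387]
contact_force: [0.6, -0.5, 0.5]
```

```bash
python3 -m creep '{"rows":[[0,0,0.06,0,0,0,0],[0,0,0.06,0,0,0,0]]}' | grep -v -e grip -e ori
```

```text
clock: 8.65
tcp_pos: [0.6577, 0.1382, 0.1373]
contact_force: [-0.1, -0.2, 0.0]
```

```bash
python3 -m creep '{"rows":[[0,0,0.06,0,0,0,0],[0,0,0.06,0,0,0,0]]}' | grep -v -e grip -e ori
```

```text
clock: 8.9
tcp_pos: [0.6577, 0.1383, 0.1358]
contact_force: [-0.2, -0.2, 0.1]
```

```bash
python3 -m creep '{"rows":[[0,0,0.04,0,0,0,0],[0,0,0.04,0,0,0,0]]}' | grep -v -e grip -e ori
```

```text
clock: 9.15
tcp_pos: [0.6577, 0.1383, 0.1348]
contact_force: [0.1, 1.0, 0.5]
```

```bash
python3 -m creep '{"rows":[[0,0,0.04,0,0,0,0],[0,0,0.04,0,0,0,0]]}' | grep -v -e grip -e ori; python3 - <<'E'
from bench import r,optics
import cv2,numpy as np,pickle
FS=optics.grab_frame("side");FW=optics.grab_frame("wrist");pickle.dump((FS,FW),open("p3.pkl","wb"))
g=cv2.cvtColor(FS["color"],cv2.COLOR_BGR2GRAY)
for y in range(242,264,2): print(y,' '.join('%3d'%v for v in g[y,150:176]))
g=cv2.cvtColor(FW["color"],cv2.COLOR_BGR2GRAY)
for y in range(190,262,4): print(y,' '.join('%3d'%v for v in g[y,250:310:2]))
E
```

```text
clock: 9.4
tcp_pos: [0.6578, 0.1383, 0.1338]
contact_force: [-0.6, -0.5, 1.2]
242 230 159 234 122  41  62 164 195 174  69 114 193 187 138  54  38  41  36  27  38  82 111 120 127 133 141
244 182 158 242 245  91  46 106 194 187 110  69 148 193 178 102  36  40  42  42  76 113 118 117 117 116 111
246 157 237 244 246 119  38  62 163 194 174  67 115 193 187 139  53  38  41  66 101 117 116 117 118 117 117
248 231 242 241 243 241 166  78 104 191 185 107  81 166 194 171  85  39  53  86 113 115 115 116 115 101  68
250 239 241 240 240 241 244 240 142 178 191 170  65 111 189 184 146 117 117 117 116 116 116 117 116 103  56
252 241 240 240 240 241 241 167 147 242 243 243 243 245 243 182 166 154 119 116 115 116 116 115 115 113  87
254 240 240 240 240 242 227 148 239 243 241 240 241 243 248 234 179 157 122 114 115 116 115 114 113 113 113
256 242 247 248 248 249 210 185 249 249 248 248 248 249 245 199 172 159 123 115 116 117 115 114 113 113 113
258 248 248 248 249 238 177 204 248 248 248 248 248 248 233 178 171 158 118 114 114 115 115 114 113 112 113
260 248 248 249 247 198 229 249 249 248 248 249 25
[... 1697 characters left out ...]
 215 215 216 216 216 215 214 215 215 214 216 215 214 215 215 214 125 149 217 214
242  97  99  94  92  92 107  91 119 131 198 216 215 216 214 215 214 214 217 216 215 216 215 215 215 217 162 125 141 215 215
246  98  98  93  92  94 106  91 118 130 192 216 214 215 216 216 214 198 198 196 197 197 198 198 198 199 197 139 133 198 197
250  94  96  92  90  92  89  91  93 131 195 215 215 216 217 206 198 198 197 198 198 196 198 198 197 199 199 139 134 197 197
254  91  93  90  91  90  92  91 118 129 191 214 215 205 198 196 196 195 194 196 195 196 199 198 198 198 151  97 135 198 198
258  91  88  89  90  91 132 136 136 137 137 136  44  31  27  58 139 137 137 135 136 148 200 198 199 197 104  98 134 197 198
```

```bash
python3 -m creep '{"rows":[[0,0,0.03,0,0,0,0],[0,0,0.03,0,0,0,0]]}' | grep -v -e grip -e ori
```

```text
clock: 9.75
tcp_pos: [0.6577, 0.1383, 0.1331]
contact_force: [-0.5, 0.9, 0.2]
```

```bash
python3 -m creep '{"rows":[[0,0,0.03,0,0,0,0],[0,0,0.03,0,0,0,0]]}' | grep -v -e grip -e ori
```

```text
clock: 10.0
tcp_pos: [0.6577, 0.1383, 0.1323]
contact_force: [-0.5, -0.6, 0.1]
```

```bash
python3 -m creep '{"rows":[[0,0,0.03,0,0,0,0],[0,0,0.03,0,0,0,0]]}' | grep -v -e grip -e ori
```

```text
clock: 10.25
tcp_pos: [0.6578, 0.1383, 0.1316]
contact_force: [0.2, -0.2, -0.5]
```

```bash
python3 -c "
import pickle
from h import *
S,W=pickle.load(open('p3.pkl','rb'))
print('tip',tri([(S,(162,251.2)),(W,(274.5,256.5))]),'end of top edge',plane(W,(268.5,209),.141),plane(W,(301,207),.141))"
```

```text
tip (array([0.65603967, 0.14672756, 0.15012249]), [np.float64(0.0005625873824749907), np.float64(0.0005625873824749914)]) end of top edge [0.64978592 0.16437944 0.141     ] [0.66383749 0.1677744  0.141     ]
```

```bash
python3 -m creep '{"rows":[[0,0,0.04,0,0,0,0],[0,0,0.04,0,0,0,0]]}' | grep -v -e grip -e ori
```

```text
clock: 10.5
tcp_pos: [0.6578, 0.1382, 0.1306]
contact_force: [0.7, 0.4, -0.8]
```

```bash
python3 -m creep '{"rows":[[0,0,0.04,0,0,0,0],[0,0,0.04,0,0,0,0]]}' | grep -v -e grip -e ori
```

```text
clock: 10.75
tcp_pos: [0.6579, 0.1383, 0.1298]
contact_force: [-0.2, 0.2, 1.2]
```

```bash
python3 -m creep '{"rows":[[0,0,0.04,0,0,0,0],[0,0,0.04,0,0,0,0]]}' | grep -v -e grip -e ori
```

```text
clock: 11.0
tcp_pos: [0.658, 0.1384, 0.1296]
contact_force: [-1.6, -1.1, 6.6]
```

Contact at commanded z≈0.1286 with 6.6 N. I'll ease off to about 2.5 N, then draw forward.

```bash
python3 -m creep '{"rows":[[0,0,-0.025,0,0,0,0],[0,0,-0.025,0,0,0,0]]}' | grep -v -e grip -e ori
```

```text
clock: 11.25
tcp_pos: [0.658, 0.1384, 0.1296]
contact_force: [-1.9, 0.6, 3.9]
```

```bash
python3 -m creep '{"rows":[[0,-0.08,0,0,0,0,0],[0,-0.16,-0.005,0,0,0,0],[0,-0.24,-0.01,0,0,0,0],[0,-0.32,-0.015,0,0,0,0],[0,-0.4,-0.02,0,0,0,0]]}' | grep -v -e grip -e ori; python3 - <<'E'
from bench import r,optics
import cv2,pickle
W=optics.grab_frame("wrist");pickle.dump(W,open("p4.pkl","wb"))
g=cv2.cvtColor(W["color"],cv2.COLOR_BGR2GRAY)
for y in (215,225,235,245): print(y,' '.join('%3d'%v for v in g[y,256:340:2]))
E
```

```text
clock: 11.88
tcp_pos: [0.6483, 0.1366, 0.1303]
contact_force: [0.9, -0.5, 6.0]
215 107 122 125 127 127 132 170 208 210 213 214 214 212 214 214 214 188 145 212 214 214 213 214 216 148  88  90  91  90  89  91  90  99 129 130 130 176 211 212 212 212 210
225 113 118 125 126 129 132 215 213 214 214 214 215 214 214 213 214 214 213 214 213 215 213 213 214 130  89  90  90  90  89  92  91  91 129 129 130 194 215 214 214 214 214
235 101  94 114 126 126 130 209 214 215 214 215 214 214 214 214 214 215 215 213 214 214 215 214 215 134  89  91  91  90  89  91  90 106 129 130 131 202 214 214 214 215 213
245  96  92  91 115  91 119 202 216 214 213 213 214 214 214 215 214 215 214 215 215 215 215 214 213 118  90  90  90  91  90  91  91  91  91  91 124 190 196 196 196 195 196
```

The plate follows the finger: there is now a dark gap behind it at px 304–328. I'll ease the press slightly and continue.

```bash
python3 -m creep '{"rows":[[0,-0.1,-0.016,0,0,0,0],[0,-0.2,-0.016,0,0,0,0],[0,-0.3,-0.014,0,0,0,0],[0,-0.4,-0.01,0,0,0,0],[0,-0.5,-0.005,0,0,0,0],[0,-0.6,0,0,0,0,0]]}' | grep -v -e grip -e ori; python3 - <<'E'
from bench import r,optics
import cv2,pickle
W=optics.grab_frame("wrist");pickle.dump(W,open("p5.pkl","wb"))
g=cv2.cvtColor(W["color"],cv2.COLOR_BGR2GRAY)
for y in (225,245): print(y,' '.join('%3d'%v for v in g[y,220:340:3]))
E
```

```text
clock: 12.68
tcp_pos: [0.633, 0.1338, 0.13]
contact_force: [0.2, -0.8, 5.8]
225 123 123 132 126  69  73  69  72  67  69  69  72  71  68  68  68 215 214 213 213 214 215 213 214 213 213 213 214 178 106 102 104 106 106 103  88  92  88  86  89
245 119  69  68  69  70  73  70  71  66  69  69  70  65  66  71  63 201 214 214 213 213 212 215 213 214 215 214 213 160  94  95  94  96  95  97  97  89  92  89  88
```

```bash
python3 -m creep '{"rows":[[0,-0.1,-0.015,0,0,0,0],[0,-0.2,-0.015,0,0,0,0],[0,-0.3,-0.02,0,0,0,0],[0,-0.4,-0.025,0,0,0,0],[0,-0.5,-0.03,0,0,0,0],[0,-0.6,-0.035,0,0,0,0]]}' | grep -v -e grip -e ori; python3 - <<'E'
from bench import r,optics
import cv2,pickle
W=optics.grab_frame("wrist");pickle.dump(W,open("p6.pkl","wb"))
g=cv2.cvtColor(W["color"],cv2.COLOR_BGR2GRAY)
for y in (225,245): print(y,' '.join('%3d'%v for v in g[y,190:340:3]))
E
```

```text
clock: 13.48
tcp_pos: [0.618, 0.1315, 0.1304]
contact_force: [-0.4, 0.8, -0.7]
225 132 131 133  75  71  71  72  72  75 121 121  99  79  79  76  76 121 120 128  85  70  72  66  68  65  67  66  69  69  65  67  69  83 105  98 116 169 209 208 209 210 209 209 209 208 210 210 208 204 108
245 129 133 133  77  71  72  74  73  74 115 121 120  77  80  75  76 108  67  66  68  68  71  69  68  66  69  68  68  67  64  67  65  77  93  84 107 172 209 209 209 210 209 209 198 194 208 208 210 183  96
```

The press force dropped to zero and the plate has left the finger. I'll rise and look.

```bash
python3 -m creep '{"rows":[[0,0,-1,0,0,0,0],[0,0,-3,0,0,0,0],[0,-1,-5,0,0,0,85],[-1,-1.5,-5.5,0,0,0,85],[-1,-1.5,-5.5,0,0,0,85],[-1,-1.5,-5.5,0,0,0,85]]}' | grep -v -e ori; python3 - <<'E'
from bench import r,optics
import cv2,pickle,numpy as np
F={n:optics.grab_frame(n) for n in("wrist","side","top")};pickle.dump(F,open("f2.pkl","wb"))
c=np.zeros((420,800,3),np.uint8);c[:,:500]=F["wrist"]["color"][:,60:]
c[:,500:]=cv2.resize(F["side"]["color"][225:351,120:210],(300,420),interpolation=cv2.INTER_CUBIC)
cv2.imwrite("pics/flip.png",c)
E
```

```text
clock: 14.28
tcp_pos: [0.5855, 0.1006, 0.2676]
contact_force: [0.2, 0.3, -0.4]
grip_width: 0.0728
gripper_force: 0.0
```

View pics/flip.png

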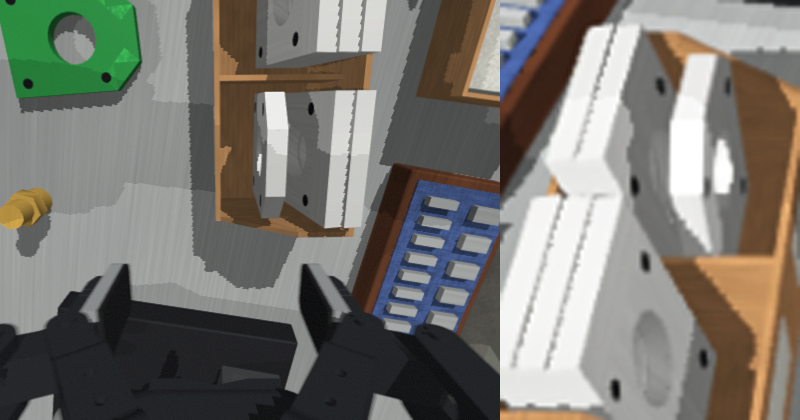

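The plate tipped only to upright and is standing on its foot. Its top edge is at wrist px (336,160), about 30 mm clear of the plate behind, and it has not leaned onto the lip yet. I'll press it again and draw further.

```bash
python3 - <<'E'
import pickle
from h import *
F=pickle.load(open("f2.pkl","rb"));W=F["wrist"];S=F["side"]
g=cv2.cvtColor(W["color"],cv2.COLOR_BGR2GRAY)
for y in range(116,210,8): print(y,' '.join('%3d'%v for v in g[y,318:356:2]))
g=cv2.cvtColor(S["color"],cv2.COLOR_BGR2GRAY)
for y in range(238,266,2): print(y,' '.join('%3d'%v for v in g[y,168:194]))
print(tri([(W,(336,160)),(S,(178.8,251.1))]),plane(W,(325,160),.144),plane(W,(346.5,160),.144))
E
```

```text
116 123 122 120 122 175 237 236 236 236 237 237 237 236 236 228  94  92  92  93
124 111 121 123 121 133 238 237 236 237 237 236 236 237 236 237 160 103  91  91
132  97 101 121 122 126 217 221 221 222 221 221 221 221 221 223 153  94  92  94
140  99 100 112 117 120 223 221 221 222 221 221 221 221 220 223 136  99  96 100
148 107 111  89  88 114 197 199 197 218 220 221 220 221 221 222 117 104 103 102
156 153 232 112  88 132 198 197 197 196 198 198 198 195 198 188 109 109 105 104
164 224 205  90  87 152 198 197 196 197 195 195 196 195 197 165 103 103 101 105
172 106 145  87  87 172 195 196 196 196 197 195 196 195 197 142  94 100  99  98
180  86  86  86  90 177 196 196 196 197 196 196 195 195 197 123  88  89  91  91
188  85  87  90  91 183 197 196 197 196 195 196 196 197 195 103  91  92  90  89
196  88  45  90  93 170 179 176 172 173 173 172 169 165 165  90  89  91  92  90
204  85  44  89  97  97  98 100 102 100 101 101 100  92  61  59  69  89  87  89
238  75  79 118 151 153 143 141 144 141 139 131 129 135 152 177 194 201 202 203 205 204 205 205 204 203 204
240  77  75  75  90 130 153 154 
[... 858 characters left out ...]
7 249 248 247 247 248 248 243 197 127 108 109 109 108 107 107 107  99  82  77  78
258 110 109 106 127 213 248 248 247 247 247 248 249 247 193 116 107 108 107 107 107 107 108 106  85  78  78
260 110 108 110 171 241 251 249 249 249 249 249 250 236 165 114 109 109 108 108 107 106 107 106  93  79  74
262 110 107 120 232 255 255 255 255 255 255 255 255 255 189 133 110 109 109 107 107 105 107 107  95  79  75
264 118 114 128 240 255 255 255 255 255 255 255 255 253 181 139 115 108 110 114 116 110 107 108 105  86  79
(array([0.6280211 , 0.13614738, 0.14473489]), [np.float64(8.637595301210783e-05), np.float64(8.63759530119129e-05)]) [0.61945904 0.1345141  0.144     ] [0.63631744 0.13746196 0.144     ]
```

```bash
python3 go.py .626 .136 .136 10 0
```

```text
units [1.09 1.85 5.25] [-0.01 -0.    0.  ]
```

```bash
python3 -m creep '{"rows":[[0.6,1,0.5,0,0,0,0],[1.1,1.85,1,0,0,0,0],[1.1,1.85,1.5,0,0,0,0],[1.1,1.85,3.2,0,0,0,0],[1.1,1.85,4.7,0,0,0,0],[1.1,1.85,5.2,0,0,0,0],[1.1,1.85,5.25,0,0,0,0],[1.1,1.85,5.25,0,0,0,0]]}' | grep -v -e ori;python3 -m creep '{"rows":[[0,0,0.1,0,0,0,0],[0,0,0.2,0,0,0,0],[0,0,0.2,0,0,0,0]]}' | grep -v -e ori
```

```text
clock: 15.42
tcp_pos: [0.6275, 0.1357, 0.1385]
contact_force: [-0.6, 0.0, -0.1]
grip_width: -0.0003
gripper_force: 0.0
clock: 15.8
tcp_pos: [0.6266, 0.1353, 0.1319]
contact_force: [-0.3, -0.4, 1.1]
grip_width: 0.0005
gripper_force: 0.0
```

```bash
python3 -m creep '{"rows":[[0,0,0.04,0,0,0,0],[0,0,0.04,0,0,0,0]]}' | grep -v -e ori -e grip
```

```text
clock: 16.05
tcp_pos: [0.6266, 0.1353, 0.1308]
contact_force: [-0.1, 0.3, 0.1]
```

```bash
python3 -m creep '{"rows":[[0,0,0.02,0,0,0,0],[0,0,0.02,0,0,0,0]]}' | grep -v -e ori -e grip
```

```text
clock: 16.3
tcp_pos: [0.6266, 0.1353, 0.1304]
contact_force: [0.5, 0.0, 0.2]
```

```bash
python3 -m creep '{"rows":[[0,0,0.03,0,0,0,0],[0,0,0.03,0,0,0,0]]}' | grep -v -e ori -e grip
```

```text
clock: 16.55
tcp_pos: [0.6267, 0.1354, 0.1299]
contact_force: [-0.9, 0.4, 1.6]
```

```bash
python3 -m creep '{"rows":[[0,0,0.02,0,0,0,0],[0,0,0.02,0,0,0,0]]}' | grep -v -e ori -e grip
```

```text
clock: 16.8
tcp_pos: [0.6272, 0.1355, 0.1299]
contact_force: [0.3, -1.1, 4.5]
```

```bash
python3 -m creep '{"rows":[[0,-0.1,0,0,0,0,0],[0,-0.2,0,0,0,0,0],[0,-0.3,0,0,0,0,0],[0,-0.4,0,0,0,0,0],[0,-0.5,0,0,0,0,0]]}' | grep -v -e ori -e grip
```

```text
clock: 17.42
tcp_pos: [0.6145, 0.1332, 0.1296]
contact_force: [-0.9, 0.4, 5.8]
```

```bash
python3 -m creep '{"rows":[[0,-0.1,0,0,0,0,0],[0,-0.2,0,0,0,0,0],[0,-0.3,0,0,0,0,0],[0,-0.4,0,0,0,0,0]]}' | grep -v -e ori -e grip; python3 - <<'E'
from bench import r,optics
import cv2,pickle
W=optics.grab_frame("wrist");pickle.dump(W,open("p7.pkl","wb"))
g=cv2.cvtColor(W["color"],cv2.COLOR_BGR2GRAY)
for y in (150,190,225,245): print(y,' '.join('%3d'%v for v in g[y,160:340:4]))
E
```

```text
clock: 17.92
tcp_pos: [0.604, 0.1313, 0.1289]
contact_force: [-0.0, -0.6, 3.0]
150 139 142 144 140 142 139 143 146 142 139 141 142  79  75  75  74  76  76  77 137 137  74  56  66  66  67  63  66  66  65  60 233 232 232 232 233 232 233 232 176  80  88  37  18  86
190 143 143 140 143 138 142 144 141 139 139 141 142 141  73  76  77  74  74  74 141 143  90  81  66  68  69  65  70  65  75 234 233 233 233 233 233 233 232 234 132  80  88  87  86  84
225 141 139 141 135 142 144 139 138 136 141 142 141 134 100  77  75  75  76  73  85 124 117  59  58  70  70  70  75  68 213 213 213 213 212 212 212 213 213 158 199  72  89  89  85  85
245 139 139 140 139 139 137 138 138 139 141 140 134 137 141  73  75  75  73  74  75 124  93  59  56  68  67  70  72  69 214 213 213 214 215 214 213 213 213 143 216  72  86  77  86  87
```

```bash
python3 -m creep '{"rows":[[0,-0.1,0.01,0,0,0,0],[0,-0.2,0.015,0,0,0,0],[0,-0.3,0.02,0,0,0,0],[0,-0.4,0.025,0,0,0,0]]}' | grep -v -e ori -e grip; python3 - <<'E'
from bench import r,optics
import cv2,pickle
W=optics.grab_frame("wrist");pickle.dump(W,open("p7.pkl","wb"))
g=cv2.cvtColor(W["color"],cv2.COLOR_BGR2GRAY)
for y in (150,190,225,245): print(y,' '.join('%3d'%v for v in g[y,160:340:4]))
E
```

```text
clock: 18.48
tcp_pos: [0.5941, 0.1299, 0.1282]
contact_force: [-0.6, 0.1, -0.4]
150 142 140 143 140 144 144 143 142 140 145 145 143 141 143 143 105  75  77  76  76  77  76  75 137 138  72  67  66 184 231 230 231 231 231 231 232 225 151 150 150 148  90  91  18  82
190 138 143 139 144 144 143 142 139 145 145 143 139 139 141 142 142  76  77  78  74  75  75  76 130 109  67 233 232 232 232 232 232 232 232 228 148 148 153 146 130  94  90  90  89  88
225 140 139 140 142 139 142 137 142 143 139 139 137 142 143 140 135  94  77  74  75  77  75  75  73 184 214 213 212 212 211 213 211 211 159 149 148 145 149 147 193 200 129  93  72  91
245 140 138 141 138 141 136 140 140 136 138 138 142 142 140 135 138 141  74  74  75  75  76  76  76 155 213 213 213 213 212 212 213 213 160 149 148 147 150 208 207 224 145  87  73  91
```

```bash
python3 -m creep '{"rows":[[0,0,-1,0,0,0,0],[0,0,-3,0,0,0,0],[-0.5,-0.5,-5,0,0,0,60],[-0.5,-0.5,-5.5,0,0,0,60],[-0.5,-0.5,-5.5,0,0,0,60]]}' | grep -v -e ori; python3 - <<'E'
from bench import r,optics
import cv2,pickle,numpy as np
F={n:optics.grab_frame(n) for n in("wrist","side","top")};pickle.dump(F,open("f3.pkl","wb"))
c=np.zeros((420,800,3),np.uint8);c[:,:400]=cv2.resize(F["wrist"]["color"][60:270,220:420],(400,420),interpolation=cv2.INTER_CUBIC)
c[:,400:700]=cv2.resize(F["side"]["color"][225:351,120:210],(300,420),interpolation=cv2.INTER_CUBIC)
cv2.imwrite("pics/flip2.png",c)
E
```

```text
clock: 19.15
tcp_pos: [0.5848, 0.1154, 0.2666]
contact_force: [0.4, 0.4, 0.1]
grip_width: 0.0541
gripper_force: 0.0
```

View pics/flip2.png

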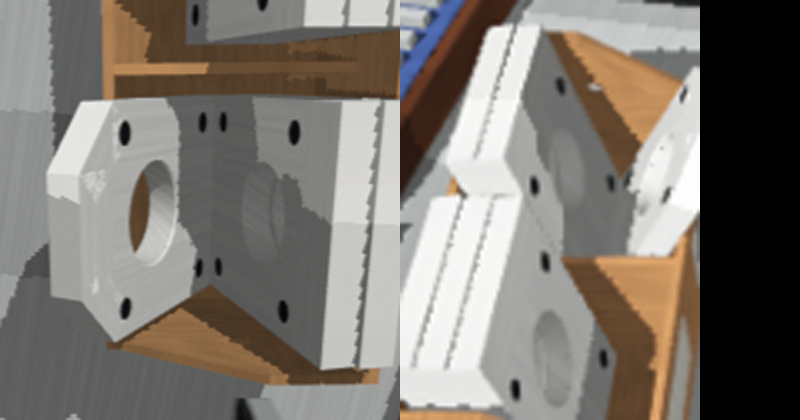

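The plate now leans forward on the front wall, top edge at wrist px (244–261, 147–210), and the other plates haven't moved. Now to check the predicted top edge against the views.

```bash
python3 - <<'E'
import pickle
from h import *
F=pickle.load(open("f3.pkl","rb"));W=F["wrist"];S=F["side"];T=F["top"]
n=np.array([.985,.1736,0]);l=np.array([-.1736,.985,0]);Z=np.array([0,0,1])
P=[s*n+(.022+d)*l+z*Z for s,z in((.577,.1264),(.591,.1342)) for d in(.027,-.027)]
for k in F:print(k,proj(F[k],P).round(1).tolist())
print("wrist meas front (244,147),(245,207.5) rear (260,148),(261,210)")
for a,zz in(((244,147),.1264),((245,207.5),.1264),((260,148),.1342),((261,210),.1342)):
  X=plane(W,a,zz);print("s",X@n,"p",X@l)
for k,(x0,x1,y0,y1,st) in dict(side=(188,228,244,280,3),top=(198,234,130,158,3)).items():
  g=cv2.cvtColor(F[k]["color"],cv2.COLOR_BGR2GRAY)
  print(k,'    ',' '.join('%3d'%v for v in range(x0,x1,2)))
  for y in range(y0,y1,st): print(y,' '.join('%3d'%v for v in g[y,x0:x1:2]))
E
```

```text
wrist [[252.5, 145.6], [253.8, 207.7], [269.2, 146.8], [269.6, 210.3]]
side [[213.0, 267.2], [216.1, 247.3], [205.0, 264.2], [208.5, 244.4]]
top [[196.6, 169.4], [221.3, 165.0], [194.9, 162.4], [219.7, 158.0]]
wrist meas front (244,147),(245,207.5) rear (260,148),(261,210)
s 0.5700791211406606 p 0.04790508312467831
s 0.5695263350145613 p -0.004841856205044431
s 0.5837223916938079 p 0.04806637939015253
s 0.5838382443417066 p -0.004734630308513732
side      188 190 192 194 196 198 200 202 204 206 208 210 212 214 216 218 220 222 224 226
244 153 143 130 119 111 112 114 112 113 112 125 119 112 112 163 203 206 205 204 204
247 147 151 156 154 143 126 116 113 111 167 224 222 211 199 168 132 162 204 206 206
250 145 152 157 158 156 153 151 145 157 196 221 221 205 205 205 207 121 112 147 165
253 149 149 152 154 155 156 154 176 105 234 220 221 205 205 205 201 115 114 116 112
256 152 151 152 152 154 154 174 216 202 221 222 219 205 205 205 197 112 115 114 115
259 154 154 153 153 151 170 214 215 217 220 221 210 205 205 205 176 113 118 113 116
262 135 153 149 149 167 214 214 217 220 220 220 240 235 
[... 588 characters left out ...]
  84  78  76  73
133 134 129 129 126 124 121 116 116 111 106 102  99  96  92  85  81  78  77
136 136 133 131 128 126 125 121 117 112 111 107 103 100  97  89  83  81  78
139 137 134 132 130 127 124 122 118 114 113 110 106 101  98  95  88  84  82
142 137 138 135 134 129 127 125 123 118 115 111 108 104 100  97  92  90  82
145 140 138 136 134 130 129 126 125 121 118 114 111 108 102 102  98  91  87
148 141 140 139 136 135 131 129 126 124 121 117 115 111 108 104 100  98  92
151 147 139 139 137 137 131 131 127 126 122 120 115 112 111 106 102 100  96
154 147 146 140 138 138 134 132 131 126 126 122 119 115 112 110 107 102  97
157 148 146 144 139 139 136 134 132 129 127 125 124 119 115 112 111 105 101
```

```bash
python3 - <<'E'
import pickle
from h import *
F=pickle.load(open("f3.pkl","rb"));W=F["wrist"];S=F["side"]
n=np.array([.985,.1736,0]);l=np.array([-.1736,.985,0])
for a,b in(((252.5,178),(214.5,256.7)),((244.5,177.3),(217.5,257.7)),((260.5,179),(211.3,256))):
  X,e=tri([(W,a),(S,b)]);print(X,e,"s",X@n,"p",X@l)
E
python3 go.py .5585 .120 .20 10 29
```

```text
[0.56436334 0.12161463 0.12719728] [np.float64(0.0003414574366466341), np.float64(0.00034145743664652355)] s 0.5770101893036632 p 0.02181693813802306
[0.55809812 0.12103193 0.12541446] [np.float64(0.001072139691641675), np.float64(0.0010721396916417085)] s 0.5707377868285551 p 0.022330615346983315
[0.57087918 0.12191964 0.12807506] [np.float64(5.6814150439306535e-05), np.float64(5.681415043942403e-05)] s 0.5834812406326215 p 0.02098622245712753
units [ 0.36 -0.95  2.57] [-3.65  0.   -0.01]
```

```bash
python3 go.py .540 .1172 .171 10 30;  python3 go.py .5597 .1207 .137 10 30
```

```text
units [ 0.38 -1.69  3.73] [-3.77  0.   -0.01]
units [ 0.38 -0.89  5.09] [-3.77  0.   -0.01]
```

```bash
python3 -m creep '{"rows":[[0.2,-1.2,0.5,-1,0,0,46],[0.4,-1.7,1,-2,0,0,46],[0.4,-1.7,2,-3,0,0,46],[0.4,-1.7,3,-3.77,0,0,46],[0.4,-1.7,3.7,-3.77,0,0,46],[0.4,-1.7,3.7,-3.77,0,0,46],[0.4,-1.7,3.7,-3.77,0,0,46]]}';python3 go.py .5863 .1254 .090 10 30; python3 - <<'E'
from bench import r,optics
import cv2,pickle,numpy as np
F={n:optics.grab_frame(n) for n in("wrist","side")};pickle.dump(F,open("f4.pkl","wb"))
c=np.zeros((420,800,3),np.uint8);c[:,:400]=cv2.resize(F["wrist"]["color"][100:310,175:375],(400,420),interpolation=cv2.INTER_CUBIC)
c[:,400:]=cv2.resize(F["side"]["color"][180:306,145:265],(400,420),interpolation=cv2.INTER_CUBIC)
cv2.imwrite("pics/pre.png",c)
E
```

```text
clock: 20.18
tcp_pos: [0.5413, 0.1184, 0.1738]
orientation: [1.767, 2.104, 0.567]
contact_force: [-0.5, -0.1, 1.0]
grip_width: 0.0462
gripper_force: 0.0
units [-0.04 -0.11  3.81] [ 0.02 -0.   -0.01]
```

View pics/pre.png

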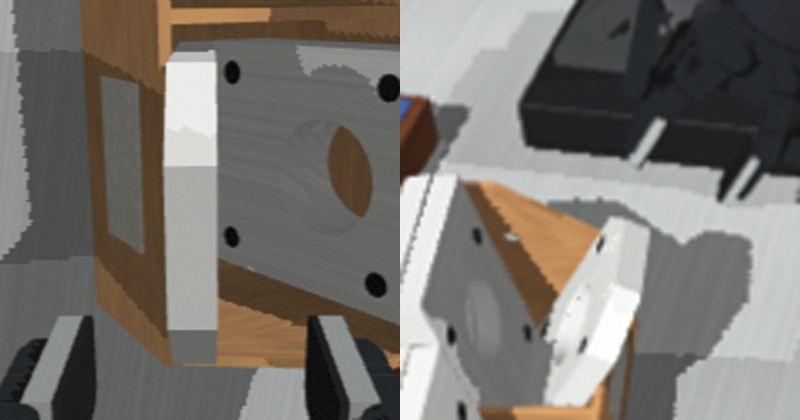

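The tool looks straight down the plate, seen edge-on at crop cols 166–216, with the open jaws (92–305) around it. The mid plate is clear to the right. Now I'll slide down along the plate.

```bash
python3 -m creep '{"rows":[[0,-0.11,1,0,0,0,46],[0,-0.11,2,0,0,0,46],[0,-0.11,2.5,0,0,0,46],[0,-0.11,2.8,0,0,0,46],[0,-0.11,2.8,0,0,0,46]]}'
```

```text
clock: 20.9
tcp_pos: [0.5738, 0.1235, 0.1118]
orientation: [1.768, 2.103, 0.567]
contact_force: [-0.2, -0.5, 0.0]
grip_width: 0.0462
gripper_force: 0.0
```

```bash
python3 -m creep '{"rows":[[0,0,0.3,0,0,0,46],[0,0,0.6,0,0,0,46],[0,0,0.9,0,0,0,46],[0,0,0.9,0,0,0,46]]}'; python3 go.py .5863 .1254 .090 10 30
```

```text
clock: 21.4
tcp_pos: [0.5847, 0.1253, 0.0926]
orientation: [1.767, 2.103, 0.567]
contact_force: [0.1, -0.8, 0.3]
grip_width: 0.0457
gripper_force: 0.0
units [-0.01  0.    0.12] [ 0.02  0.01 -0.01]
```

Close gently with 35 N.

```bash
python3 -m creep '{"rows":[[0,0,0.1,0,0,0,30],[0,0,0.1,0,0,0,20],[0,0,0.1,0,0,0,10],[0,0,0.1,0,0,0,10],[0,0,0.1,0,0,0,10],[0,0,0.1,0,0,0,10]]}' 35
```

```text
clock: 22.15
tcp_pos: [0.5861, 0.1258, 0.0906]
orientation: [1.767, 2.103, 0.568]
contact_force: [1.3, 0.9, 2.7]
grip_width: 0.0152
gripper_force: 35.9
```

```bash
python3 -m creep '{"rows":[[0,0.2,-0.35,0,0,0,10],[0,0.4,-0.7,0,0,0,10],[0,0.7,-1.2,0,0,0,10],[0,1,-1.73,0,0,0,10],[0,1,-1.73,0,0,0,10]]}'
```

```text
clock: 22.78
tcp_pos: [0.584, 0.1249, 0.1389]
orientation: [1.77, 2.104, 0.565]
contact_force: [-0.3, 0.9, -7.2]
grip_width: 0.0156
gripper_force: 34.8
```

```bash
python3 -m creep '{"rows":[[0,0.6,-1,0,0,0,10],[0,1.2,-2.1,0,0,0,10],[0,1.8,-3.1,0,0,0,10],[0,2.4,-4.1,0,0,0,10],[0,2.7,-4.7,0,0,0,10],[0,2.7,-4.7,0,0,0,10]]}'; python3 - <<'E'
from bench import r,optics
import cv2,pickle,numpy as np
F={n:optics.grab_frame(n) for n in("wrist","side","top")};pickle.dump(F,open("f5.pkl","wb"))
W=F["wrist"];g=cv2.cvtColor(W["color"],cv2.COLOR_BGR2GRAY)
for y in range(150,270,8): print(y,' '.join('%3d'%v for v in g[y,236:312:3]))
E
```

```text
clock: 23.52
tcp_pos: [0.5842, 0.1247, 0.2746]
orientation: [1.769, 2.103, 0.565]
contact_force: [-0.7, -1.3, -5.8]
grip_width: 0.0152
gripper_force: 35.5
150  92  90  94  98 101 100 181 231 232 233 231 232 231 231 231 232 232 232 231 232 198 145 166 197 197 197
158 100  96  96  95  97  97 211 232 231 231 232 232 232 231 231 231 232 232 231 232 198 144 171 198 198 198
166  98  97 100 102  97  90 212 230 232 231 231 232 231 232 231 232 231 230 232 232 203 135 175 198 199 199
174 100 100 104 103 106 100 220 231 232 231 231 231 232 232 232 232 232 232 231 232 208 125 181 198 198 200
182 100 105 100  99 100  98 229 232 233 232 232 232 232 232 233 232 232 232 232 232 212 114 181 200 199 199
190  98  97  98  97  97  93 234 232 233 232 232 233 232 232 232 232 232 232 232 232 216 103 186 199 199 201
198  97  99 100 101 100  99 234 234 233 233 233 233 233 232 233 233 233 233 233 233 221 103 185 198 198 201
206 100 101  98  97  97 102 234 233 232 233 233 233 232 234 233 233 233 232 233 233 226 131 188 198 199 199
214  96  99 101 101 100 106 234 233 233 233 232 233 233 233 233 233 233 233 233 232 229 102 191 197 198 198
222  59  56  61  93  98 111 234 233 233 233 233 233 233 234 233 233 233 233 233 233 234 109 192 196 196 196
230  60  61  61  58  59 108 233 233 233 233 233 233 233 233 232 233 233 233 233 233 234 102 192 195 196 196
238 115 113 112 113  80 143 234 233 233 233 233 232 233 233 232 234 233 233 233 234 234 140 148  38  37  38
246 126 122 123 123 119 149 209 208 197 198 176 182 205 208 195 167 166 177 204 208 208  44  40  40  37  41
254 120 158 157 159 158 159 166 167 167 167 166 168 167 166 167 166 167 166 165 167 166  47  48  45  42  60
262 157 144  72  73  72  95 167 167 167 167 166 166 166 166 167 166 168 166 166 167 167 138 140 140 140  74
```

Lifted clear and the grip is good (force z ≈ -6 N). Now upright and over to in front of the angle plate.

```bash
python3 go.py .565 -.04 .28 5 5; python3 go.py .555 -.205 .28 0 0
```

```text
units [-6.36 -1.47 -1.17] [ 3.11 -0.18  0.59]
units [-12.8   -2.79  -1.93] [ 3.73 -0.32  1.21]
```

```bash
python3 -m creep '{"rows":[[-1,-0.2,-0.2,0.4,0,0.1,10],[-2.4,-0.5,-0.4,0.8,-0.1,0.2,10],[-4,-0.9,-0.7,1.3,-0.1,0.4,10],[-5.8,-1.3,-0.9,1.8,-0.1,0.6,10],[-7.6,-1.7,-1.2,2.3,-0.2,0.8,10],[-9.4,-2.1,-1.5,2.8,-0.2,0.9,10],[-11,-2.4,-1.7,3.2,-0.3,1.1,10],[-12.3,-2.7,-1.9,3.6,-0.3,1.2,10],[-12.8,-2.8,-1.9,3.73,-0.32,1.21,10],[-12.8,-2.8,-1.9,3.73,-0.32,1.21,10]]}'; python3 -m creep '{"rows":[[0,0,0,0,0,0,10],[0,0,0,0,0,0,10]]}'; python3 go.py .555 -.205 .28 0 0; python3 - <<'E'
from bench import r,optics
import cv2,pickle,numpy as np
F={n:optics.grab_frame(n) for n in("wrist","side","top")};pickle.dump(F,open("f6.pkl","wb"))
def enh(a):
    a=a.astype(float)/255;return (np.clip(a,0,1)**.45*255).astype(np.uint8)
c=np.zeros((600,800,3),np.uint8)
c[:420,:400]=cv2.resize(enh(F["wrist"]["color"][:,200:480]),(400,600),interpolation=cv2.INTER_CUBIC)[:420]
c[:300,400:]=cv2.resize(enh(F["top"]["color"][100:160,315:395]),(400,300),interpolation=cv2.INTER_CUBIC)
c[300:,400:]=cv2.resize(enh(F["side"]["color"][140:200,175:255]),(400,300),interpolation=cv2.INTER_CUBIC)
cv2.imwrite("pics/pl.png",c)
E
```

```text
clock: 24.92
tcp_pos: [0.5568, -0.2046, 0.2798]
orientation: [2.221, 2.22, 0.005]
contact_force: [0.0, 0.7, -6.5]
grip_width: 0.0154
gripper_force: 35.4
clock: 25.18
tcp_pos: [0.5568, -0.2027, 0.2815]
orientation: [2.217, 2.222, 0.007]
contact_force: [0.3, 0.8, -5.6]
grip_width: 0.0155
gripper_force: 35.4
units [-0.09 -0.07  0.06] [ 0.03 -0.01  0.02]
```

View pics/pl.png

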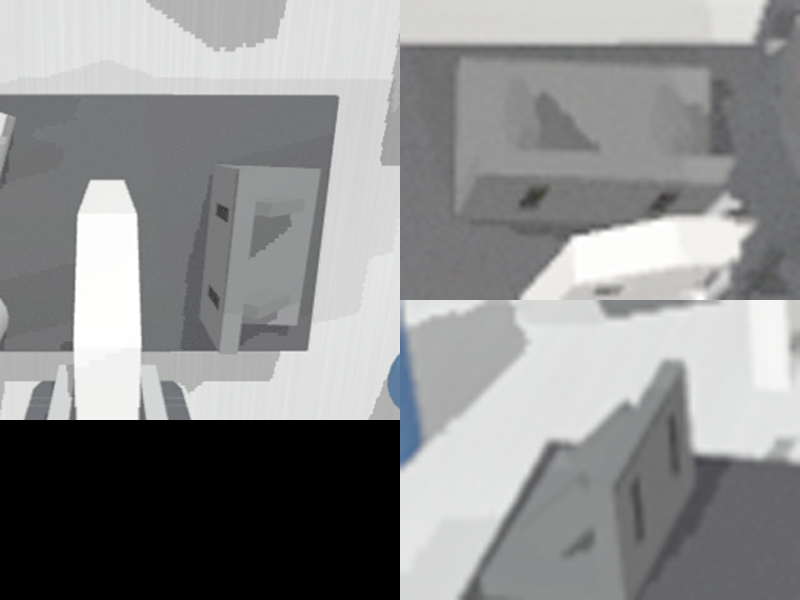

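The held plate is at wrist crop px (107,300). The angle plate's upright is at crop cols 205–240, rows 166–352, and is visible in all three views.

```bash
python3 - <<'E'
import pickle
from h import *
F=pickle.load(open("f6.pkl","rb"));W=F["wrist"];S=F["side"];T=F["top"]
w=lambda x,y:(W,(200+x/1.4286,y/1.4286));t=lambda x,y:(T,(315+(x-400)/5,100+y/5));s=lambda x,y:(S,(175+(x-400)/5,140+(y-300)/5))
print("L top front",tri([w(238,167),t(475,178),s(622,490)]))
print("  wt",tri([w(238,167),t(475,178)]))
print("R top front",tri([w(221,352),t(730,188),s(688,372)]))
print("  wt",tri([w(221,352),t(730,188)]))
g=cv2.cvtColor(W["color"],cv2.COLOR_BGR2GRAY)
print('    ',' '.join('%3d'%v for v in range(334,386,2)))
for y in range(112,252,8): print(y,' '.join('%3d'%v for v in g[y,334:386:2]))
g=cv2.cvtColor(T["color"],cv2.COLOR_BGR2GRAY)
for x in (332,336,344,350,362,370,376): print('top col',x,' '.join('%3d'%v for v in g[124:150,x]))
E
```

```text
L top front (array([ 0.63420324, -0.1433555 ,  0.12295012]), [np.float64(0.002213433779124994), np.float64(0.0006978424264453892), np.float64(0.0027860352745383557)])
  wt (array([ 0.63736999, -0.14379543,  0.11648631]), [np.float64(0.0007691767381903741), np.float64(0.0007691767381903633)])
R top front (array([ 0.63257124, -0.2619759 ,  0.11825211]), [np.float64(0.004852886874405988), np.float64(0.0038923826128436914), np.float64(0.0020856471856313353)])
  wt (array([ 0.61965524, -0.24300208,  0.17102625]), [np.float64(0.002703028216569055), np.float64(0.002703028216569152)])
     334 336 338 340 342 344 346 348 350 352 354 356 358 360 362 364 366 368 370 372 374 376 378 380 382 384
112  46  46  47  47  44  47  45  46  47  45  45  45  46  47  43  42  42  41  41  43  42  41  40  43  43  42
120  46  45  46  46  47  45  46  43  49  48  49  48  50  51  50  49  43  77  79  80  79  79  81  79  78  79
128  47  46  46  46  47  46  35  39  50  48  51  48  48  48  48  41  55  80  79  77  79  77  79  79  79  78
136  46  47  47  48  48  34  30  45  51  52  50  48  50  48  48  40  72  79  79  81
[... 1648 characters left out ...]
  46
top col 336  70  71  71  70  76  77  77  78  78  79  77  52  46  48  45  51  48  49  48  51  37  43  47  45  50  46
top col 344  45  47  47  46  48  50  71  79  80  77  77  57  47  30  33  47  49  50  49  50  39  29  30  46  48  49
top col 350  78  63  47  45  44  46  68  79  78  79  79  59  49  48  49  51  49  48  48  50  40  36  29 203 248 251
top col 362  77  79  78  77  76  79  78  76  78  77  78  73  50  45  47  50  47  50  49  48 105 241 251 251 251 251
top col 370  68  64  67  63  61  60  62  72  77  76  79  77  57  45  33  32  45  48  50 165 224 232 239 244 243 246
top col 376  47  50  47  49  47  47  47  72  87  87  86  88  73  54  49  48  49  64 107 190 223 227 227 227 227 227
```

```bash
python3 - <<'E'
import pickle
from h import *
F=pickle.load(open("f6.pkl","rb"));W=F["wrist"];T=F["top"]
def line(f,pts,z):
    X=np.array([plane(f,p,z) for p in pts]);a,b=np.polyfit(X[:,1],X[:,0],1)
    print(np.round(X[[0,-1]],4).tolist(),"x at y=-.205: %.4f yaw %.2f"%(a*-.205+b,-np.degrees(np.arctan(a))))
line(W,[(367,120),(365.5,136),(363,160),(359.7,184),(357.5,208),(353.7,240)],.125)
line(W,[(347.5,136),(345,160),(343,184),(341.5,200),(339.5,216)],.05)
line(T,[(332,134.6),(336,134.9),(344,135.3),(350,135.4),(362,135.9),(370,136.2),(376,136.5)],.125)
line(T,[(336,144),(344,144.2),(350,144.3)],.05)
print("ends W: +y",plane(W,(367,117.5),.125),"-y",plane(W,(353,246),.125), "T +y",plane(T,(330.2,135),.125))
# held plate: top edge face borders in wrist, +y end, in tool frame
g=cv2.cvtColor(W["color"],cv2.COLOR_BGR2GRAY)
for y in range(124,250,10): print(y,' '.join('%3d'%v for v in g[y,246:304:3]))
E
```

```text
[[0.6365, -0.1458, 0.125], [0.6324, -0.2571, 0.125]] x at y=-.205: 0.6344 yaw -2.16
[[0.636, -0.1667, 0.05], [0.6323, -0.2577, 0.05]] x at y=-.205: 0.6346 yaw -2.14
[[0.6364, -0.1471, 0.125], [0.6323, -0.2448, 0.125]] x at y=-.205: 0.6339 yaw -2.27
[[0.635, -0.1687, 0.05], [0.6342, -0.2025, 0.05]] x at y=-.205: 0.6342 yaw -1.25
ends W: +y [ 0.63634936 -0.14373968  0.125     ] -y [ 0.6321566  -0.26324027  0.125     ] T +y [ 0.63551485 -0.14305536  0.125     ]
124  48  49  49  47  47  47  43  44  42  43  42  45  43  43  47  47  49  47  46  47
134  47  46  46  49  43 209 219 219 222 221 223 222 222 222 224  49  48  46  49  48
144  49  49  48  63 223 220 220 221 223 224 224 222 223 223 222 225  61  47  47  48
154  47  47  43 251 252 252 252 252 252 252 252 252 252 252 252 252 255  45  47  45
164  48  47  41 255 252 252 252 252 252 252 252 252 252 252 252 252 255  50  48  49
174  46  47  46 255 252 252 252 253 252 252 252 253 253 252 253 253 254  59  49  46
184  46  48  57 254 251 251 253 252 253 253 253 253 253 253 253 253 254  91  45  47
194  40  42  74 254 253 253 253 253 253 253 253 253 253 253 253 253 254 122  46  47
204  43  41 118 253 253 253 253 253 253 253 253 253 253 253 253 253 253 164  47  46
214  39  38 163 253 253 253 253 253 253 253 253 253 253 253 253 253 253 215  44  46
224  42  42 216 253 253 253 253 253 253 253 253 253 253 253 253 253 253 234  43  45
234  44  45 251 253 253 253 253 253 253 253 253 253 253 253 253 253 253 252  42  44
244  30  26 230 243 243 243 243 243 243 243 243 243 243 227 228 227 227 230  43  43
```

```bash
python3 - <<'E'
import pickle
from h import *
W=pickle.load(open("f6.pkl","rb"))["wrist"]
for z in(.32,.325,.33):print(plane(W,(275,149),z)-np.array([.5568,-.2027,.2815]))
E
python3 go.py .612 -.2027 .19 -2.15 0;python3 go.py .6165 -.2030 .155 -2.15 0
```

```text
[-0.00066317  0.05765678  0.0385    ]
[-0.00069108  0.05831883  0.0435    ]
[-0.00071899  0.05898088  0.0485    ]
units [0.03 2.19 3.68] [ 0.03 -0.01  0.28]
units [0.02 2.36 5.08] [ 0.03 -0.01  0.28]
```

```bash
python3 -m creep '{"rows":[[0,0.7,0.7,0,0,0.1,10],[0,1.4,1.4,0,0,0.2,10],[0,1.9,2.3,0,0,0.28,10],[0,2.1,3.2,0,0,0.28,10],[0,2.19,3.68,0,0,0.28,10],[0,2.19,3.68,0,0,0.28,10],[0,2.19,3.68,0,0,0.28,10]]}'; python3 go.py .6155 -.2030 .155 -2.15 0
```

```text
clock: 26.2
tcp_pos: [0.6122, -0.2043, 0.1906]
orientation: [2.262, 2.176, 0.007]
contact_force: [0.3, 0.1, -5.9]
grip_width: 0.0152
gripper_force: 35.5
units [0.06 0.12 1.42] [ 0.04 -0.01 -0.01]
```

```bash
python3 -m creep '{"rows":[[0.06,0.05,0.5,0.04,0,0,10],[0.06,0.12,0.9,0.04,0,0,10],[0.06,0.12,1.2,0.04,0,0,10],[0.06,0.12,1.3,0.04,0,0,10],[0.06,0.12,1.3,0.04,0,0,10]]}'; python3 - <<'E'
from bench import r,optics
import pickle
from h import *
S=optics.grab_frame("side");T=optics.grab_frame("wrist");pickle.dump((S,T),open("p8.pkl","wb"))
o=r.get_obs();X=o["tcp_pos"]
# predicted foot corner pixels (+y end) for foot 97 mm under TCP, front and back faces
n=np.array([.9993,-.0375,0]);l=np.array([.0375,.9993,0])
for d in(.094,.100):print(d,proj(S,[X+e*n+.055*l-np.array([0,0,d]) for e in(-.008,.008)]).round(1).tolist())
g=cv2.cvtColor(S["color"],cv2.COLOR_BGR2GRAY)
for y in range(176,214,2): print(y,' '.join('%3d'%v for v in g[y,216:256:2]))
E
```

```text
clock: 26.82
tcp_pos: [0.615, -0.2027, 0.1569]
orientation: [-2.262, -2.177, 0.0]
contact_force: [-0.3, 0.4, -5.3]
grip_width: 0.0155
gripper_force: 35.4
0.094 [[230.7, 198.0], [224.4, 197.2]]
0.1 [[230.9, 200.0], [224.6, 199.2]]
176  68  38  25 132 238 237 229 154 156 154 155 153 151 139  24  19  20  20  31  35
178  68  33  26 120 238 237 231 155 155 153 156 154 155  79  17  20  20  24  34  35
180  70  32  26 103 238 238 231 156 157 153 155 155 140  24  20  20  22  35  35  34
182  71  35  30  70 238 237 232 157 157 153 155 155  78  18  21  20  31  35  35  35
184  72  46  29  57 239 237 235 160 155 153 155 140  25  20  20  31  35  35  34  35
186  70  49  30  37 239 237 235 161 155 153 155  73  18  21  23  35  35  35  34  35
188  71  57  30  31 240 236 236 177 153 155 133  19  21  25  35  34  35  34  35  35
190  70  65  29  35 224 236 236 193  73 154  58  19  19  33  35  35  35  35  35  35
192  70  65  30  31 189 236 237 201  81 134  21  19  31  35  35  35  34  35  35  35
194  71  68  31  30 174 236 237 212 147  56  19  31  34  35  35  35  35  35  35  34
196  71  68  31  27 146 236 237 226 114  18  24  34  35  34  35  35  34  35  35  34
198  70  70  33  22 116 239 241 228  46  21  35  36  35  35  35  34  34  35  34  34
200  70  71  36  20  32  49  64  80  20  31  35  35  35  34  34  35  35  34  34  36
202  50  54  38  30  31  33  34  33  34  36  36  35  35  35  35  34  35  35  35  34
204  33  34  33  34  34  35  34  34  34  34  35  34  35  34  35  35  35  35  34  35
206  34  35  35  35  34  34  35  34  34  35  36  35  34  35  35  35  34  35  35  35
208  35  35  35  35  35  35  34  35  35  34  34  35  34  35  35  35  35  35  34  34
210  36  35  35  35  36  35  35  35  35  35  34  34  34  34  35  35  35  35  35  36
212  35  35  34  35  34  35  34  35  35  35  35  35  35  35  35  34  34  34  35  35
```

```bash
python3 -m creep '{"rows":[[0,0.1,0.1,0,0,0,10],[0,0.2,0.2,0,0,0,10],[0,0.3,0.22,0,0,0,10],[0,0.36,0.22,0,0,0,10],[0,0.36,0.22,0,0,0,10]]}'|grep -v grip;python3 -m creep '{"rows":[[0,0.04,0,0,0,0,10],[0,0.04,0,0,0,0,10]]}'|grep -v grip
```

```text
clock: 27.55
tcp_pos: [0.6242, -0.203, 0.1516]
orientation: [-2.262, -2.177, -0.0]
contact_force: [-0.7, 0.4, -6.8]
clock: 27.8
tcp_pos: [0.6252, -0.2031, 0.1516]
orientation: [-2.263, -2.177, -0.0]
contact_force: [-0.3, -0.0, -6.3]
```

```bash
python3 -m creep '{"rows":[[0,0.03,0,0,0,0,10],[0,0.03,0,0,0,0,10]]}'|grep -v -e grip -e ori
```

```text
clock: 28.05
tcp_pos: [0.6259, -0.2031, 0.1516]
contact_force: [0.5, 0.7, -5.7]
```

```bash
python3 -m creep '{"rows":[[0,0.03,0,0,0,0,10],[0,0.03,0,0,0,0,10]]}'|grep -v -e grip -e ori
```

```text
clock: 28.3
tcp_pos: [0.6266, -0.2031, 0.1516]
contact_force: [0.2, 0.3, -6.6]
```

```bash
python3 -m creep '{"rows":[[0,0.03,0,0,0,0,10],[0,0.03,0,0,0,0,10]]}'|grep -v -e grip -e ori
```

```text
clock: 28.55
tcp_pos: [0.6269, -0.2032, 0.1514]
contact_force: [-1.5, -1.1, -5.1]
```

```bash
python3 -m creep '{"rows":[[0,0.03,0,0,0,0,10],[0,0.03,0,0,0,0,10]]}'|grep -v -e grip -e ori
```

```text
clock: 28.8
tcp_pos: [0.6272, -0.2032, 0.1514]
contact_force: [-4.5, -0.1, -4.4]
```

```bash
python3 -m creep '{"rows":[[0,0.03,0,0,0,0,10],[0,0.03,0,0,0,0,10]]}'|grep -v -e grip -e ori
```

```text
clock: 29.05
tcp_pos: [0.6273, -0.2033, 0.1512]
contact_force: [-5.8, 0.2, -2.1]
```

The face is touched. I'll ease off the push and lower to the granite.

```bash
python3 -m creep '{"rows":[[0,-0.03,0,0,0,0,10],[0,-0.03,0.03,0,0,0,10],[0,-0.03,0.04,0,0,0,10],[0,-0.03,0.04,0,0,0,10]]}'|grep -v -e grip
```

```text
clock: 29.55
tcp_pos: [0.6272, -0.2032, 0.1503]
orientation: [-2.262, -2.176, 0.002]
contact_force: [-4.5, -0.9, -4.1]
```

```bash
python3 -m creep '{"rows":[[0,0,0.03,0,0,0,10],[0,0,0.03,0,0,0,10]]}'|grep -v -e grip -e ori
```

```text
clock: 29.8
tcp_pos: [0.6272, -0.2032, 0.1495]
contact_force: [-5.9, 0.4, -5.0]
```

```bash
python3 -m creep '{"rows":[[0,0,0.03,0,0,0,10],[0,0,0.03,0,0,0,10]]}'|grep -v -e grip -e ori
```

```text
clock: 30.05
tcp_pos: [0.6272, -0.2032, 0.1488]
contact_force: [-5.1, 0.6, -3.9]
```

```bash
python3 -m creep '{"rows":[[0,-0.03,0.02,0,0,0,10],[0,-0.03,0.03,0,0,0,10]]}'|grep -v -e grip -e ori
```

```text
clock: 30.3
tcp_pos: [0.6271, -0.2032, 0.1484]
contact_force: [-5.0, 0.6, -3.8]
```

```bash
python3 -m creep '{"rows":[[0,0,0.03,0,0,0,10],[0,0,0.03,0,0,0,10]]}'|grep -v -e grip -e ori
```

```text
clock: 30.55
tcp_pos: [0.6272, -0.2031, 0.1475]
contact_force: [-4.2, 1.2, -4.3]
```

```bash
python3 -m creep '{"rows":[[0,0,0.03,0,0,0,10],[0,0,0.03,0,0,0,10]]}'|grep -v -e grip -e ori
```

```text
clock: 30.8
tcp_pos: [0.6272, -0.2031, 0.1474]
contact_force: [-6.7, 0.7, -0.3]
```

```bash
python3 -m creep '{"rows":[[0,0,0.02,0,0,0,10],[0,0,0.02,0,0,0,10]]}'|grep -v -e grip; python3 - <<'E'
from bench import r,optics
import pickle
from h import *
S=optics.grab_frame("side");W=optics.grab_frame("wrist");pickle.dump((S,W),open("p9.pkl","wb"))
g=cv2.cvtColor(S["color"],cv2.COLOR_BGR2GRAY)
for y in range(130,210,5): print(y,' '.join('%3d'%v for v in g[y,205:240:2]))
E
```

```text
clock: 31.05
tcp_pos: [0.6272, -0.2031, 0.1474]
orientation: [-2.263, -2.177, 0.001]
contact_force: [-8.0, -0.1, 3.5]
130  79  40  35  35  37  24  28  21  22  76  72  40  40  20  19  68  69  40
135 180 177  66  61  37  40  41  34  21  50  72  62  39  39  28  41  41  41
140 179 179 176 176 177  69  47 182  29 158 238 165 112  28  22  79 118 172
145 198 199 199 197 196 199  56 218 237 234 234 113 183  46  39  80 197 195
150 200 196 195 196 195 197 203 255 254 255 208 151 114  65  71 152 183 194
155 193 193 193 194 196 193 240 254 254 255 161 156 137 147 153 154 170 194
160 194 193 195 196 194 198 255 254 255 244 156 155 223 120 127 153 163 198
165 196 197 195 197 171  75 240 238 235 175  81 152 229 132 138 153 159 197
170  32  70  65  69  69  67 198 238 237 216 154 156 235 148 150 153 154 147
175  69  68  65  55  67  67 138 238 238 232 156 157 151 153 154 154  73  64
180  65  70  71  70  71  70  77 240 237 234 159 155 154 153 156 155 141  25
185  69  70  70  70  60  71  65 205 237 236 187 154 154 154 156 116  18  20
190  70  57  39  55  67  71  68 139 237 237 220 153 156 154  78  18  31  35
195  68  69  68  68  67  70  69 113 237 237 231 103 146  33  29  34  34  35
200  64  65  70  70  71  70  70  69 239 238 238 143  30  34  36  35  35  35
205  34  35  35  35  34  34  34  35  35  35  34  34  34  35  34  35  35  34
```

Seated on granite and flush. Release.

```bash
python3 -m creep '{"rows":[[0,-0.04,0,0,0,0,10],[0,-0.04,0,0,0,0,18],[0,-0.04,0,0,0,0,22],[0,-0.04,0,0,0,0,30],[0,-0.04,0,0,0,0,36],[0,-0.04,0,0,0,0,40],[0,-0.04,0,0,0,0,40]]}'; python3 - <<'E'
from bench import r,optics
import cv2
g=cv2.cvtColor(optics.grab_frame("wrist")["color"],cv2.COLOR_BGR2GRAY)
for y in (160,200,240,250,256,262): print(y,' '.join('%3d'%v for v in g[y,220:330:3]))
E
```

```text
clock: 32.02
tcp_pos: [0.6264, -0.2031, 0.1464]
orientation: [-2.263, -2.177, -0.0]
contact_force: [1.1, -0.6, 0.6]
grip_width: 0.0405
gripper_force: 0.0
160  52  52  52  51  51  51  53  51  51  51  48 255 254 254 254 254 254 254 254 254 254 254 254 254 255 117  88  89  87  88  89  88  83  84  81  82  82
200  50  50  51  51  51  50  52  50  51  49  99 255 254 254 254 254 254 254 254 254 254 254 254 254 254 246  84  86  85  87  86  85  50  51  49  51  51
240  49  49  50  51  49  51  50  51  50  31 234 251 250 250 244 239 239 238 239 239 239 239 239 240 239 241  96  96  95  95  85  83  86  83  84  85  85
250  49  51  49  50  51  50  50  50  41  33 190 239 239 240 239 239 239 239 239 240 239 240 239 240 240 238  95  95  93  84  85  86  85  85  84  86  85
256  81  69  43  50  49  49  51  50  38  33 179 240 240 239 239 240 239 239 239 239 239 239 239 239 240 239  85  85  84  84  86  83  85  84  74  71  96
262 187  49  30  43  51  51  50  39  33  31 164 241 240 240 240 240 240 240 240 240 241 240 240 240 240 236  84  85  84  85  84  85  84  84  26  43 159
```

Free of the pads, with force near 0. Straight up and away.

```bash
python3 -m creep '{"rows":[[0,0,-0.5,0,0,0,40],[0,0,-1.2,0,0,0,40],[0,0,-2.5,0,0,0,40],[0,0,-4.5,0,0,0,40],[0,-1,-6,0,0,0,40],[0,-3,-6,0,0,0,40],[0,-4,-6,0,0,0,40],[0,-4,-6,0,0,0,40]]}'; python3 - <<'E'
from bench import r,optics
import pickle
from h import *
S=optics.grab_frame("side");W=optics.grab_frame("wrist");T=optics.grab_frame("top");pickle.dump((S,W,T),open("p10.pkl","wb"))
n=np.array([.9993,-.0375,0]);l=np.array([.0375,.9993,0]);c=np.array([.6344,-.2035,.05])-.008*n
P=[c+e*n+y*l+np.array([0,0,.14]) for e in(-.008,.008) for y in(.027,-.027)]
for k,f in(("side",S),("wrist",W),("top",T)):print(k,proj(f,P).round(1).tolist())
for k,f in(("wrist",W),("top",T)):
  g=cv2.cvtColor(f["color"],cv2.COLOR_BGR2GRAY);m=(g>150).astype(np.uint8)
  u,v=proj(f,[c+np.array([0,0,.14])])[0]
  x0,y0=int(u),int(v)
  print(k,"row prof",x0-24,g[y0,x0-24:x0+25].tolist());print(k,"col prof",y0-66,g[max(0,y0-66):y0+66:2,x0].tolist())
g=cv2.cvtColor(S["color"],cv2.COLOR_BGR2GRAY)
for y in range(126,208,6): print(y,' '.join('%3d'%v for v in g[y,205:245:2]))
E
```

```text
clock: 33.08
tcp_pos: [0.5257, -0.1999, 0.2984]
orientation: [2.265, 2.176, -0.0]
contact_force: [-0.5, -0.5, 0.1]
grip_width: 0.0397
gripper_force: 0.0
side [[225.7, 146.7], [232.4, 135.7], [219.1, 146.1], [226.1, 135.1]]
wrist [[396.5, 163.3], [389.9, 230.3], [417.7, 163.2], [409.9, 230.3]]
top [[351.4, 133.8], [377.7, 134.8], [351.5, 126.1], [377.7, 127.2]]
wrist row prof 379 [144, 144, 143, 143, 145, 147, 147, 145, 146, 148, 147, 146, 148, 150, 192, 238, 243, 243, 242, 243, 243, 242, 243, 243, 243, 242, 242, 243, 243, 243, 243, 243, 243, 244, 246, 177, 93, 70, 73, 72, 72, 71, 72, 74, 73, 75, 75, 75, 75]
wrist col prof 131 [252, 252, 252, 251, 251, 252, 252, 252, 252, 252, 252, 252, 252, 252, 252, 252, 242, 242, 242, 242, 242, 242, 243, 243, 243, 243, 243, 242, 243, 242, 243, 243, 243, 243, 242, 243, 243, 243, 243, 242, 243, 243, 243, 243, 243, 242, 242, 242, 243, 230, 146, 147, 149, 147, 124, 113, 114, 115, 115, 114, 115, 115, 114, 124, 188, 188]
top row prof 340 [251, 251, 251, 251, 251, 251, 251, 251, 251, 251, 251, 245, 244, 244, 244, 244, 245, 245, 244, 244, 245, 245, 245, 24
[... 913 characters left out ...]
 137 142 149 161 192 194 194
162 190 190 191 191 193 194 255 254 255 247 121 150 242 138 126 147 156 194 194 197
168  69  89 118  91  66  66 213 235 233 205 149 151 255 162 141 149 152 194 198 197
174  67  67  66  62  68  65 132 235 235 229 152 152 151 151 151 150 110  49  18  19
180  63  68  69  67  68  68  73 236 234 231 156 152 149 150 152 151 138  24  19  19
186  68  68  68  58  44  69  63 175 233 233 190 150 150 149 153  76  17  23  33  34
192  66  66  67  67  66  68  67 125 233 233 223 137 148 135  23  24  33  34  34  33
198  69  68  68  68  68  68  68  67 234 233 230 155  77  28  32  33  34  33  33  33
204  33  32  33  34  34  32  32  34  31  31  32  33  33  34  33  34  34  34  34  33
```

Measured top edge: wrist cols 393–414, rows 163–229. Predicted for flush and centred: 393–414, 163–230. So the plate is in place. Last, a check that nothing else moved.

```bash
python3 - <<'E'
import pickle,cv2,numpy as np
from bench import r
S,W,T=pickle.load(open("p10.pkl","rb"));F=pickle.load(open("f0.pkl","rb"))
for a,b,R in((F["side"],S,dict(lane=(280,390,110,170),rear=(232,275,140,156),vee=(190,225,272,306),fit=(248,285,305,330),cal=(180,208,340,420))),(F["top"],T,dict(lane=(100,170,110,176),rear=(98,118,172,232),vee=(200,232,305,340),bush=(205,232,366,398),fit=(240,265,245,270),cal=(260,350,376,406)))):
  for k,(y0,y1,x0,x1) in R.items():
    d=cv2.absdiff(a["color"][y0:y1,x0:x1],b["color"][y0:y1,x0:x1]).max(2);print(k,(d>60).mean().round(3))
E
```

```text
lane 0.006
rear 0.007
vee 0.0
fit 0.0
cal 0.0
lane 0.0
rear 0.012
vee 0.0
bush 0.0
fit 0.0
cal 0.0
```

```bash
python3 -c "
from bench import r
print(r.hand_in())"
```

```text
the job is handed in; nothing more can be done
None
```

The cut-corner plate was tipped forward onto the front wall (it took two presses, up to about 6.6 N, because it first stopped upright), lifted out alone, and set upright, flush and centred to about 1 mm on the angle plate. It was handed in at about 33 s, with the before/after image check showing nothing else moved.

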